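Refit the interlocking support blocks in their nest

ROBOT

A 6-joint arm with a two-finger parallel gripper is mounted at the origin on the work surface. World frame = base frame: x ahead of the robot, y to its left, z up, the work surface at z = 0. Lengths are in m, angles in degrees, forces in N, time in s.
With the tool pointing down it reaches from about 0.3 to 0.75 m from the base axis. Payload 8.5 kg.
Tool frame: the origin (TCP) lies midway between the tips of the shut fingers; the grasp point (between the pads) lies 19 mm behind it (env.grip_depth is the distance from the TCP to the grasp point, in m); x points along the fingers, y is the direction in which the jaws open and shut, and the axes are right-handed (so a half turn about x gives the same grasp; the last joint's range is limited). The gripper opens to 85 mm and grips with 20 to 120 N. Pads are 22 mm wide; open, the fingers measure 114 mm over their backs; the gripper's body (76 mm by 85 mm) begins 54 mm behind the grasp point. The pads swing forward as they close: fully open they stand 13 mm farther back than shut.
Start: joints at [55.216, 21.807, 74.336, -0, 83.858, -12.336], TCP at [0.21, 0.508, 0.231] pointing down, gripper open.
Joint ranges: [-178.18, 178.18], [-50.72, 133.34], [12.68, 142.11], [-81.47, 261.47], [9.98, 163.14], [-165.26, 165.26]. Speed limits (degrees/s): [136.94, 136.94, 180, 180, 180, 180].

INTERFACE

Orientations are given as a 3x3 rotation matrix whose columns are the frame's x, y, z axes.
In Python, from rig import env gives the robot as it stands.
- The arm moves only by the tool play_rows, never from a script. Its arguments are lists of equal length, an entry for each row: "travel": the shift along the world's x, y, z in cm, a list of three; "rotation": the turn, a rotation vector about the world's x, y, z in rad, a list of three; "claw": the finger opening in cm, from 0 to 8.54. A call has 1 to 12 rows; each row shifts and turns the pose as measured when the row begins; what a row does not reach is not made up. A row lasts 1/12 s, in which the tool goes at most 41.7 mm and 7.16 degrees, less where a joint would pass 70% of its speed; a pose out of reach is approached as far as the arm can. A call is refused whole if a number of a shift passes 4.17 or a number of a turn 0.125, either way. A call with a gripper value outside its range is refused whole. The fingers move at their own pace and stop on an object; "squeeze" is the grip in N (left out, the last holds). Time passes only in rows, so rows that do not move let the fingers close. It gives the time, the measured TCP pose, the force and the opening at its end, in the units of the state.
- env.observe(): the state, without advancing time (a new reading comes with each control period).
- env.get_image(name): name is "scene" or "top" or "wrist"; returns the picture (400x640x3 uint8, red, green, blue); there is no depth.
- env.camera_info(name): a dict with "vertical_fov" (degrees; the focal length in pixels is half the picture's height over the tangent of half this angle, whatever the lens; pixels are square), "cx", "cy" (the principal point, pixels), "D" ([k1, k2, p1, p2, k3] as OpenCV has them; the pictures are not rectified), "eye" and "rotation" of the camera in the world. Camera axes: x right, y down, z forward; pixel columns grow to the right and rows downward; lengths in m; the calibration is good to about 2 mm. A picture is of the moment at which its call begins: read the wrist's pose just before it. camera_info takes no time and is no camera call; for the wrist camera it gives the pose at the moment of the call.
- env.close_job(): hands the job in, once; it reports no verdict.
The state is a dict: "time_s": time; "q": joint angles; "qvel": joint speeds; "joint_efforts": joint torques, N m; "position": TCP position; "tool_rot": TCP orientation; "ft_force": force on the tool from outside, world axes, zero at the start; "wrist_torque": the same for the moment, N m; "grip_width": finger opening in m.
Only numpy, scipy, OpenCV 4.12 (cv2) and the standard library are available. Lean on these libraries where they do the work, as an engineer would, in place of code of your own. Each camera call takes 0.05 s, during which the arm holds its last target.

TASK

Swing the weighted keeper arm of the grey nest up past its balance point so that it stays open by itself, then fit the three aluminium blocks (two on the table, one on the sloped stand) into the nest so that they interlock and every one sits flush on the nest floor. Turn each block until it drops in, lower the blocks rather than dropping them, leave the arm open, and do not push the other things on the bench about.

Things in the scene. Friction and masses are not known exactly. Their poses are not given: they have to be found in the camera images.
- nest: Fixed open frame, grey walls. Origin: middle of its pocket, at table height. Pocket 96 mm along x, 168 mm along y; floor 6 mm, wall tops 24 mm above the table, walls 10 mm thick, no chamfers. Along y from -y: block_l, block_s, block_t, fitted in any order. Each block fits in one rotation only: axes parallel to the nest's, same directions; play 2.5 mm to each wall, 5 mm between blocks.
- seat_l (a point): Point on the nest floor where block_l's origin belongs, at the -y end: (4, -56, 6) mm in the nest frame
- seat_s (a point): Point on the nest floor where block_s's origin belongs: (-2, 0, 6) mm in the nest frame
- seat_t (a point): Point on the nest floor where block_t's origin belongs: (-1, 56, 6) mm in the nest frame
- block_l: Loose L-shaped aluminium block, 0.28 kg, 18 mm thick. Origin: underside, below the middle of its grip bar; z up. Grip bar (alike on all blocks): 44 mm along x, 12 mm thick along y, top 52 mm above the underside. Plate (mm): x -49.5..41.5, y -25.5..17.5, plus tab x 22.5..41.5, y 17.5..41.5. Flat on the table, nearer or farther than block_s.
- block_s: Loose aluminium block, 0.30 kg, 18 mm thick, one corner notched and a slot in the opposite side; grip bar and origin as block_l. Plate, four rectangles (mm): x -43.5..47.5, y -9.5..9.5; x -43.5..23.5, y -33.5..-9.5; x -43.5..-24.5, y 9.5..33.5; x 4.5..47.5, y 9.5..33.5. Flat on the table.
- block_t: Loose T-like aluminium block (off-centre tab), 0.28 kg, 18 mm thick; grip bar and origin as block_l. Plate (mm): x -44.5..46.5, y -17.5..25.5, plus tab x -20.5..-1.5, y -41.5..-17.5. Starts on the stand's slope, tilted 30 degrees, its straight long side (+y) down against the ledge: grip and lift it square to the slope.
- stand: Fixed black stand, 140 mm wide (y), whose face slopes up at 30 degrees towards its own +x (away from the robot); origin: under its middle, on the table. Square out of the face is (-0.5, 0, 0.866) in the stand's frame. The face starts at its 12 mm high ledge (x -50, z 22 mm) and is 125 mm long, topping out at about 85 mm height.
- keeper (a joint): Angle of the weighted keeper arm: 0 lying level across the nest (start), 1.75 rad at the open stop. About 0.75 rad is the balance point: below it the arm falls shut, above it the arm falls open. Lifting at the cross rod takes about 1 N.
- keeper_hinge (a point): Point on the keeper arm's hinge axis: (0, 139, 66) mm in the nest frame, axis along the nest's x. The arm is 16 mm wide, 10 mm thick; its post beyond the nest's +y end is 77 mm high and 28 mm along y, with a dark counterweight, 44 mm across, behind it.
- keeper_grip (a point): Grip point on the round steel cross rod (12 mm diameter) at the arm's free end, 209 mm from the hinge. The rod runs along the nest's x, out from the arm towards -x; this point is 32 mm from the arm's middle line, the rod ends 18 mm farther. Shut, it lies at (-32, -70, 66) mm in the nest frame. The rod can turn between the fingers.
- ferrule1: Bystander, loose, leave where it is: narrow steel ferrule, 50 mm wide, 48 mm tall, between the two flat blocks. Origin: underside centre.
- ferrule2: Bystander, loose, leave where it is: wide steel ferrule, 58 mm wide, 34 mm tall. Origin: underside centre.
- ferrule3: Bystander, loose, leave where it is: narrow steel ferrule, 50 mm wide, 48 mm tall, beyond the stand. Origin: underside centre.
- big_ring: Bystander, loose, leave where it is: thin steel ring, 90 mm wide, 22 mm tall. Origin: underside centre.
- step_block: Bystander, loose, leave where it is: dark three-step steel block, 40 x 90 x 50 mm. Origin: underside centre.
- driver: Bystander, loose, leave where it is: screwdriver, 170 mm long. Origin: underside centre. (on the handle axis)
- dial: Bystander, loose, leave where it is: round dial, 56 mm wide, 22 mm tall. Origin: underside centre.
Things that resemble listed ones, but are neither listed nor needed, are in the scene too. Leave any orange or red look-alike of the block_l alone.

How it is judged (in metres and radians):
On the way, in this order (a step that is already met when the one before it is completed fails the run):
1. the keeper arm stands open by itself (more than 1.6 rad), untouched by the fingers (value of joint keeper above 1.6 rad and contact force between the fingers and nest below 0.1 N), for 0.2 s.
2. one block sits flush in its place in the nest, released (((horizontal distance between block_l and seat_l below 0.014 m and z of block_l in the frame of nest below 0.009 m and angle between block_l's own z axis and vertical below 0.06 rad and angle between the x axis of block_l and the x axis of nest, either way round below 0.1 rad and contact force between the fingers and block_l below 0.1 N) or (horizontal distance between block_s and seat_s below 0.014 m and z of block_s in the frame of nest below 0.009 m and angle between block_s's own z axis and vertical below 0.06 rad and angle between the x axis of block_s and the x axis of nest, either way round below 0.1 rad and contact force between the fingers and block_s below 0.1 N) or (horizontal distance between block_t and seat_t below 0.014 m and z of block_t in the frame of nest below 0.009 m and angle between block_t's own z axis and vertical below 0.06 rad and angle between the x axis of block_t and the x axis of nest, either way round below 0.1 rad and contact force between the fingers and block_t below 0.1 N))), for 0.1 s.
3. two blocks sit flush in their places, released ((((horizontal distance between block_l and seat_l below 0.014 m and z of block_l in the frame of nest below 0.009 m and angle between block_l's own z axis and vertical below 0.06 rad and angle between the x axis of block_l and the x axis of nest, either way round below 0.1 rad and contact force between the fingers and block_l below 0.1 N) and (horizontal distance between block_s and seat_s below 0.014 m and z of block_s in the frame of nest below 0.009 m and angle between block_s's own z axis and vertical below 0.06 rad and angle between the x axis of block_s and the x axis of nest, either way round below 0.1 rad and contact force between the fingers and block_s below 0.1 N)) or ((horizontal distance between block_l and seat_l below 0.014 m and z of block_l in the frame of nest below 0.009 m and angle between block_l's own z axis and vertical below 0.06 rad and angle between the x axis of block_l and the x axis of nest, either way round below 0.1 rad and contact force between the fingers and block_l below 0.1 N) and (horizontal distance between block_t and seat_t below 0.014 m and z of block_t in the frame of nest below 0.009 m and angle between block_t's own z axis and vertical below 0.06 rad and angle between the x axis of block_t and the x axis of nest, either way round below 0.1 rad and contact force between the fingers and block_t below 0.1 N)) or ((horizontal distance between block_s and seat_s below 0.014 m and z of block_s in the frame of nest below 0.009 m and angle between block_s's own z axis and vertical below 0.06 rad and angle between the x axis of block_s and the x axis of nest, either way round below 0.1 rad and contact force between the fingers and block_s below 0.1 N) and (horizontal distance between block_t and seat_t below 0.014 m and z of block_t in the frame of nest below 0.009 m and angle between block_t's own z axis and vertical below 0.06 rad and angle between the x axis of block_t and the x axis of nest, either way round below 0.1 rad and contact force between the fingers and block_t below 0.1 N)))), for 0.1 s.
4. all three blocks sit flush in their places, released (horizontal distance between block_l and seat_l below 0.014 m and z of each of block_l, block_s, block_t in the frame of nest below 0.009 m and angle between each of block_l, block_s, block_t's own z axis and vertical below 0.06 rad and angle between the x axis of each of block_l, block_s, block_t and the x axis of nest, either way round below 0.1 rad and contact force between the fingers and block_l below 0.1 N and horizontal distance between block_s and seat_s below 0.014 m and contact force between the fingers and block_s below 0.1 N and horizontal distance between block_t and seat_t below 0.014 m and contact force between the fingers and block_t below 0.1 N), for 0.1 s.
At the end, for the whole second after the job is handed in: The keeper arm rests open (over 1.6 rad) and all three blocks lie at rest, released, in their own places in the nest: origin within 14 mm of the seat point sideways and less than 9 mm above the nest's underside (floor 6 mm), level within 0.06 rad and parallel to the nest within 0.1 rad (all of step 4 and value of joint keeper above 1.6 rad and linear speed of each of block_l, block_s, block_t below 0.03 m/s); the robot touches nothing.
It fails at once if a bystander (a loose ferrule, the ring, the step block, the screwdriver or the dial) is pushed more than 30 mm (distance of any of ferrule1, ferrule2, ferrule3, big_ring, step_block, driver, dial from where it was at the start of the episode above 0.03 m).
It fails at once if a block is dropped: it falls faster than 0.8 m/s (a fall of over 30 mm) while no finger holds it ((linear speed of block_l above 0.8 m/s and contact force between the fingers and block_l below 0.05 N) or (linear speed of block_s above 0.8 m/s and contact force between the fingers and block_s below 0.05 N) or (linear speed of block_t above 0.8 m/s and contact force between the fingers and block_t below 0.05 N)).
It also fails if it takes over 72 s, if anything falls off the work surface, if the arm or the gripper's body presses on something with over 40 N, if the wrist force passes 120 N, or if a joint passes its speed limit or range.

## Working session

There is one attempt and no reset: what is moved stays moved. The work goes in short steps, Python scripts to look and compute and a tool call to move; the robot and the scene stay as the last step left them, time stands still between calls to the robot, and variables do not carry over. Pictures are saved under pics/ and viewed, and the job is handed in when it is done.

Besides the shell and the picture viewer there is one more tool, called after "Request:" as a command line: name --argument value ..., lists and objects as JSON in quotes. play_rows: Moves the arm, as the interface text tells. Its arguments: {"type":"object","properties":{"travel":{"type":"array","items":{"type":"array","items":{"type":"number"}}},"rotation":{"type":"array","items":{"type":"array","items":{"type":"number"}}},"claw":{"type":"array","items":{"type":"number"}},"squeeze":{"type":"number"}},"required":["travel","rotation","claw"]}

```bash
ls; mkdir -p pics; python3 - <<'E'
from rig import env
import cv2
print(env.observe(), env.grip_depth)
for n in ["scene","top","wrist"]:
    print(n, env.camera_info(n))
    cv2.imwrite(f"pics/{n}0.png", env.get_image(n)[:,:,::-1])
E
```

```text
pics
{'time_s': 0.0, 'q': array([ 5.52157372e+01,  2.18406863e+01,  7.43866787e+01,  3.52345183e-04,
        8.38581336e+01, -1.23360280e+01]), 'qvel': array([-0.05012835, -0.05584509,  0.06388671, -0.0785949 ,  0.05873119,
        0.04111441]), 'joint_efforts': array([-2.51158621e-03, -4.48456800e+01, -2.31270629e+01, -2.74669128e-04,
        4.87696103e-03, -2.30333291e-05]), 'position': array([0.20984086, 0.50806522, 0.2307033 ]), 'tool_rot': array([[-8.56322294e-04,  3.81848564e-01,  9.24224508e-01],
       [-1.22209107e-03,  9.24223757e-01, -3.81849386e-01],
       [-9.99998887e-01, -1.45647266e-03, -3.24779687e-04]]), 'ft_force': array([-0.44547225,  0.26866025, -0.23234791]), 'wrist_torque': array([-0.02621111, -0.0565508 , -0.01958974]), 'grip_width': 0.08587263801940832} 0.0187
scene {'vertical_fov': 51.00025541365308, 'cx': 320.68530658218157, 'cy': 201.14189048088053, 'D': array([-0.01363536,  0.        ,  0.        ,  0.        ,  0.        ]), 'eye': array([1.20321325, 0.15659903, 0.96231507]), 'rotation': array([[-0.29187555,  0.76488227, -0.57425062],
       [ 0.956330
[... 176 characters left out ...]
: array([-0.12580827,  0.        ,  0.        ,  0.        ,  0.        ]), 'eye': array([ 0.38416459, -0.03420408,  1.5183048 ]), 'rotation': array([[ 0.02528771, -0.99233747,  0.12094164],
       [-0.99967117, -0.02561632, -0.00116287],
       [ 0.00425204, -0.12087246, -0.99265894]])}
wrist {'vertical_fov': 60.48969474088272, 'cx': 322.9520495613865, 'cy': 197.5508064719669, 'D': array([0.01586703, 0.        , 0.        , 0.        , 0.        ]), 'eye': array([0.13987874, 0.53700737, 0.37550505]), 'rotation': array([[ 3.81237328e-01,  8.82644674e-01,  2.74948139e-01],
       [ 9.24477203e-01, -3.63981115e-01, -1.13400390e-01],
       [-1.63199590e-05,  2.97415749e-01, -9.54748067e-01]])}
```

View pics/top0.png

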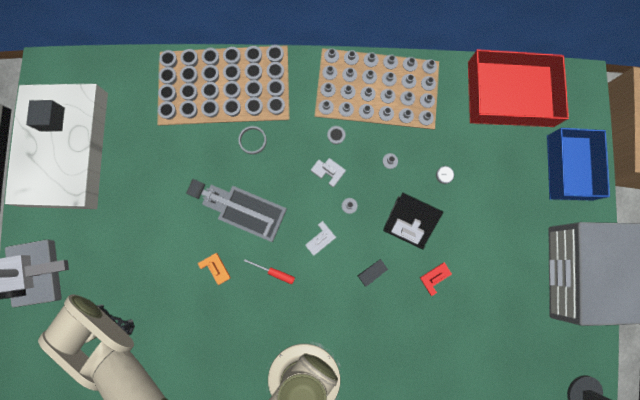

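View pics/scene0.png

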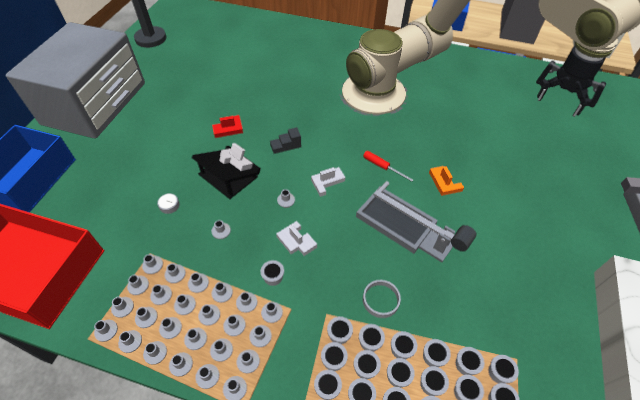

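View pics/wrist0.png

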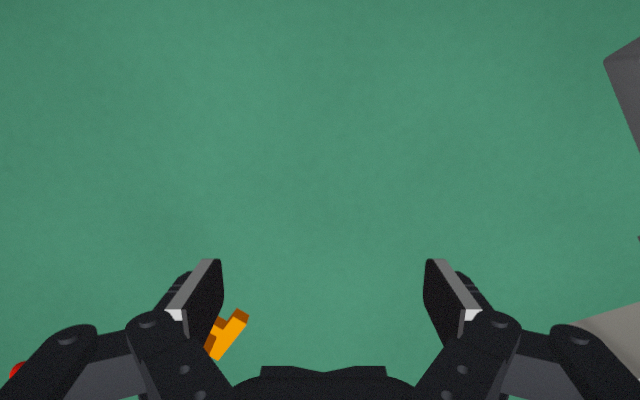

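```bash
cat > h.py <<'E'
import numpy as np, cv2
from scipy.optimize import least_squares
from scipy.spatial.transform import Rotation as R
def K(ci):
    f=200/np.tan(np.radians(ci['vertical_fov']/2)); return np.array([[f,0,ci['cx']],[0,f,ci['cy']],[0,0,1.]])
def proj(ci,P):
    P=np.asarray(P,float).reshape(-1,3); Rc=ci['rotation'].T; t=-Rc@ci['eye']
    return cv2.projectPoints(P,cv2.Rodrigues(Rc)[0],t,K(ci),ci['D'])[0].reshape(-1,2)
def unproj(ci,uv,z):
    n=cv2.undistortPoints(np.asarray(uv,float).reshape(-1,1,2),K(ci),ci['D']).reshape(-1,2)
    d=np.c_[n,np.ones(len(n))]@ci['rotation'].T
    return ci['eye']+d*((z-ci['eye'][2])/d[:,2])[:,None]
def crop(img,x0,y0,w,h,s,fn):
    c=cv2.resize(img[y0:y0+h,x0:x0+w,::-1],None,fx=s,fy=s,interpolation=cv2.INTER_CUBIC)
    st=10 if s>=6 else 20
    for u in range((x0+st-1)//st*st,x0+w,st): cv2.putText(c,str(u),(int((u-x0)*s),8),0,.3,(0,255,255)); cv2.line(c,(int((u-x0)*s),10),(int((u-x0)*s),14),(0,255,255))
    for v in range((y0+st-1)//st*st,y0+h,st): cv2.putText(c,str(v),(0,int((v-y0)*s)+3),0,.3,(0,255,255)); cv2.line(c,(22,int((v-y0)*s)),(26,int((v-y0)*s)),(0,255,255))
    cv2.imwrite(fn,c)
def pose(x,y,yaw,M,z=0):
    c,s=np.cos(yaw),np.sin(yaw); M=np.asarray(M,float)
    return np.c_[x+c*M[:,0]-s*M[:,1], y+s*M[:,0]+c*M[:,1], z+M[:,2]]
def fit(obs,x0):
    """obs: list of (ci, model pts, pixels); returns x,y,yaw + rms px"""
    f=lambda p: np.concatenate([(proj(ci,pose(*p,M))-np.asarray(u,float)).ravel() for ci,M,u in obs])
    r=least_squares(f,x0,x_scale=[.1,.1,1]); return r.x, r.fun.reshape(-1,2)
L=.001*np.array([[-49.5,-25.5],[41.5,-25.5],[41.5,41.5],[22.5,41.5],[22.5,17.5],[-49.5,17.5]])
S=.001*np.array([[-43.5,-33.5],[23.5,-33.5],[23.5,-9.5],[47.5,-9.5],[47.5,33.5],[4.5,33.5],[4.5,9.5],[-24.5,9.5],[-24.5,33.5],[-43.5,33.5]])
T=.001*np.array([[-44.5,25.5],[-44.5,-17.5],[-20.5,-17.5],[-20.5,-41.5],[-1.5,-41.5],[-1.5,-17.5],[46.5,-17.5],[46.5,25.5]])
def top(P,z): return np.c_[P,np.full(len(P),z)]
B=.001*np.array([[-22,-6,52],[22,-6,52],[22,6,52],[-22,6,52.]])
NO=.001*np.array([[-58,-94,24],[58,-94,24],[58,94,24],[-58,94,24.]])
NI=.001*np.array([[-48,-84,24],[48,-84,24],[48,84,24],[-48,84,24.]])
def draw(img,ci,polys,fn,x0=0,y0=0,w=640,h=400,s=1):
    c=cv2.resize(img[y0:y0+h,x0:x0+w,::-1],None,fx=s,fy=s,interpolation=cv2.INTER_CUBIC)
    for P,col in polys:
        u=((proj(ci,P)+.5-[x0,y0])*s-.5)
        cv2.polylines(c,[np.round(u*8).astype(int).reshape(-1,1,2)],True,col,1,cv2.LINE_AA,3)
    cv2.imwrite(fn,c)
E
python3 - <<'E'
from h import *
t=cv2.imread('pics/top0.png')[:,:,::-1]; s=cv2.imread('pics/scene0.png')[:,:,::-1]
crop(t,180,170,120,80,6,'pics/t_nest.png')
crop(t,295,145,120,110,6,'pics/t_bl.png' )
crop(t,340,180,130,100,6,'pics/t_st.png')
E
cd pics; python3 -c "
import cv2,glob
for f in ['t_nest','t_bl','t_st']:
    print(cv2.imread(f+'.png').shape)"
```

```text
(480, 720, 3)
(660, 720, 3)
(600, 780, 3)
```

```bash
python3 - <<'E'
from h import *
t=cv2.imread('pics/top0.png')[:,:,::-1]
crop(t,295,150,75,110,5,'pics/t_bl.png' )
crop(t,375,185,80,75,7,'pics/t_st.png')
E
```

```text
(no output)
```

View pics/t_nest.png

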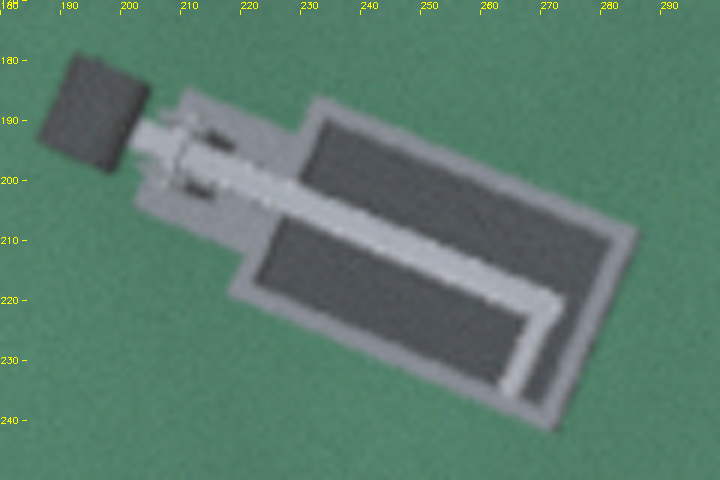

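View pics/t_bl.png

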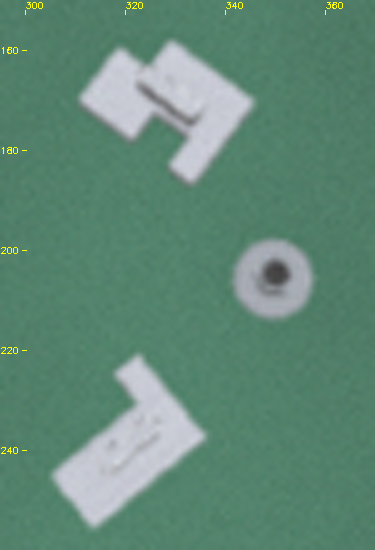

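View pics/t_st.png

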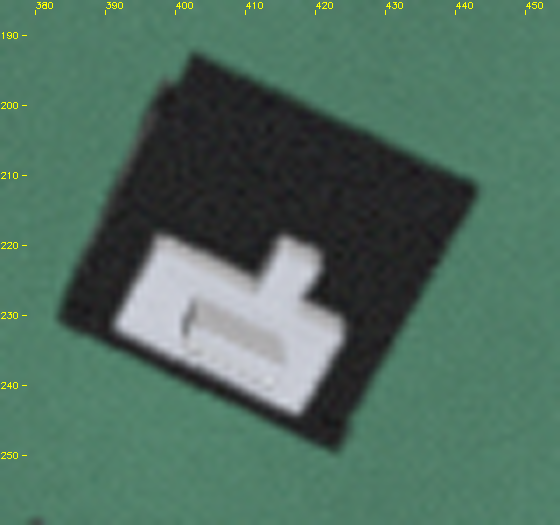

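```bash
cat > est.py <<'E'
from h import *
from rig import env
ci=env.camera_info('top')
h=.5
n,r=fit([(ci,NO,np.array([(272,241.5),(285,208.5),(231.5,186),(218,219)])-h)],[.4,.2,.4]); print('nest',n.round(4),np.abs(r).max())
b_l,r=fit([(ci,top(L[[0,1,2,3,5]],.018),np.array([(312.5,255.5),(334.5,237),(322,221),(316.5,225),(304,245)])-h)],[.3,0,-.7]);print('L',b_l.round(4),np.abs(r).max())
b_s,r=fit([(ci,top(S[[0,1,3,4,5,8,9]],.018),np.array([(345,170),(329,157.5),(318.5,160),(310.5,170),(321,178),(328,182.5),(332.5,187)])-h)],[.5,0,.9]);print('S',b_s.round(4),np.abs(r).max())
E
python3 - <<'E'
from est import *
for nm,uv,z in [('f1',(348.5,205),.024),('f2',(335.5,134),.034),('f3',(390,160),.024),('ring',(252,139.5),.022),('dial',(445,174),.022),('step',(372,271),.03)]:
    print(nm,unproj(ci,[uv],z).round(3))
print('stand',unproj(ci,[(382.5,230),(423,249)],.03).round(3),unproj(ci,[(443,212),(401.5,192.5)],.085).round(3))
E
python3 - <<'E'
from h import *
s=cv2.imread('pics/scene0.png')[:,:,::-1]
crop(s,180,130,90,75,8,'pics/s_st.png'); crop(s,350,165,130,100,6,'pics/s_n.png')
E
```

```text
nest [ 0.5181  0.1811 -0.3605] 0.841837862045395
L [ 0.4428 -0.0367 -0.8609] 0.5598067024689044
S [ 0.6644 -0.059   0.9503] 0.6649399743774893
f1 [[ 0.552 -0.127  0.024]]
f2 [[ 0.779 -0.081  0.034]]
f3 [[ 0.701 -0.258  0.024]]
ring [[0.758 0.189 0.022]]
dial [[ 0.661 -0.438  0.022]]
step [[ 0.346 -0.204  0.03 ]]
stand [[ 0.475 -0.235  0.03 ]
 [ 0.418 -0.364  0.03 ]] [[ 0.531 -0.414  0.085]
 [ 0.588 -0.285  0.085]]
```

View pics/s_st.png

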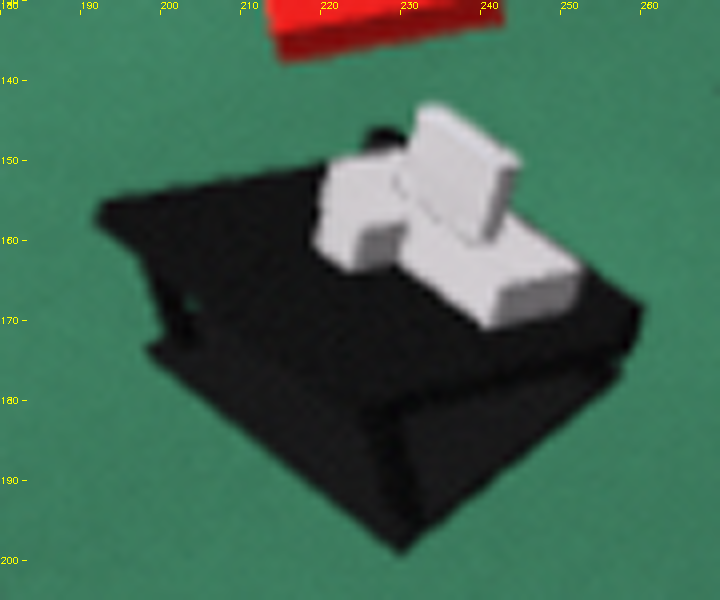

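View pics/s_n.png

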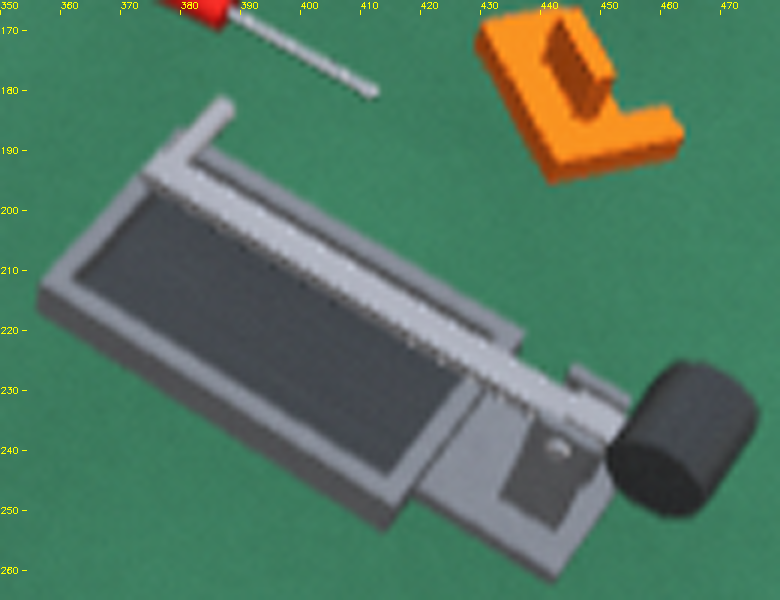

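Request:
play_rows --travel '[[2.42, -2.67, 0.16], [2.42, -2.67, 0.16], [2.42, -2.67, 0.16], [2.42, -2.67, 0.16], [2.42, -2.67, 0.16], [2.42, -2.67, 0.16], [2.42, -2.67, 0.16], [2.42, -2.67, 0.16], [2.42, -2.67, 0.16], [2.42, -2.67, 0.16], [2.42, -2.67, 0.16], [2.42, -2.67, 0.16]]' --rotation '[[0, 0, 0.0026], [0, 0, 0.0026], [0, 0, 0.0026], [0, 0, 0.0026], [0, 0, 0.0026], [0, 0, 0.0026], [0, 0, 0.0026], [0, 0, 0.0026], [0, 0, 0.0026], [0, 0, 0.0026], [0, 0, 0.0026], [0, 0, 0.0026]]' --claw '[5, 5, 5, 5, 5, 5, 5, 5, 5, 5, 5, 5]' --squeeze 40

```text
time_s: 1.15
position: [0.5044, 0.1747, 0.2481]
tool_rot: [[-0.006, 0.34, 0.94], [-0.003, 0.94, -0.34], [-1.0, -0.005, -0.005]]
ft_force: [0.5, 1.0, 0.7]
grip_width: 0.0496
```

```bash
cat > snap.py <<'E'
import sys,pickle
from h import *
from rig import env
nm=sys.argv[1]; o=env.observe(); ci=env.camera_info('wrist'); im=env.get_image('wrist')
pickle.dump((o,ci,im),open(nm+'.pkl','wb')); cv2.imwrite(f'pics/{nm}.png',im[:,:,::-1])
print(o['time_s'],o['position'].round(4),np.abs(o['qvel']).max().round(2),o['grip_width'])
print(o['tool_rot'].round(3).tolist(), o['ft_force'].round(1), o['q'].round(1))
E
python3 snap.py w1
```

```text
1.15 [0.5044 0.1747 0.2481] 43.44 0.04963091313472526
[[-0.006, 0.34, 0.94], [-0.003, 0.94, -0.34], [-1.0, -0.005, -0.005]] [0.5 1.  0.7] [  6.4  19.7  74.8  -0.1  85.9 -63.7]
```

View pics/w1.png

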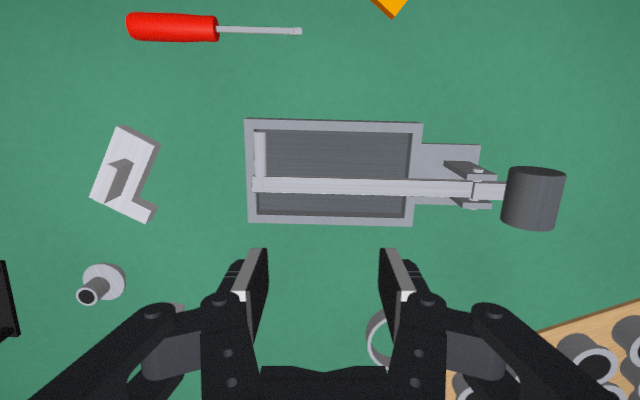

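Request:
play_rows --travel '[[0, 0, 0], [0, 0, 0], [0, 0, 0]]' --rotation '[[0, 0, 0], [0, 0, 0], [0, 0, 0]]' --claw '[4, 4, 4]'

```text
time_s: 1.45
position: [0.5098, 0.1679, 0.2467]
tool_rot: [[-0.007, 0.349, 0.937], [-0.005, 0.937, -0.349], [-1.0, -0.007, -0.004]]
ft_force: [-0.1, -0.3, 0.3]
grip_width: 0.04
```

```bash
python3 snap.py w2; python3 - <<'E'
from h import *; import pickle
o,ci,im=pickle.load(open('w2.pkl','rb'))
crop(im,215,90,230,150,3.4,'pics/w2n.png'); crop(im,75,105,110,130,4.5,'pics/w2l.png')
E
```

```text
1.45 [0.5098 0.1679 0.2467] 0.35 0.040014647987256645
[[-0.007, 0.349, 0.937], [-0.005, 0.937, -0.349], [-1.0, -0.007, -0.004]] [-0.1 -0.3  0.3] [  5.7  20.1  74.5  -0.2  85.9 -63.9]
```

View pics/w2n.png

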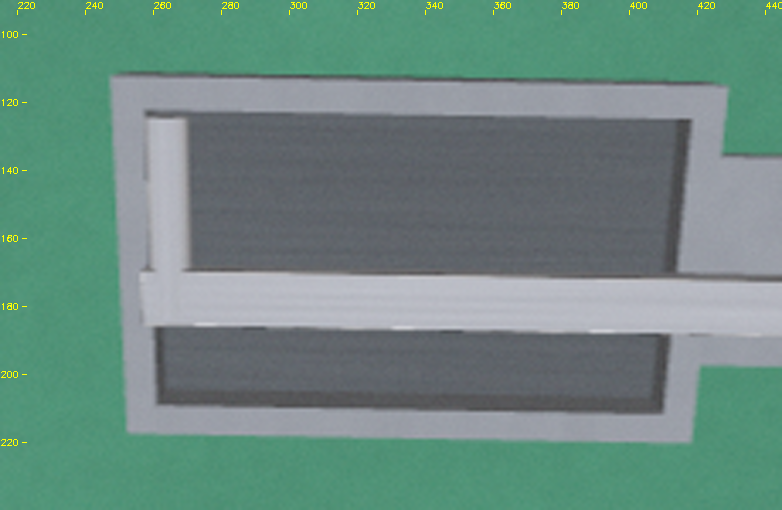

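View pics/w2l.png

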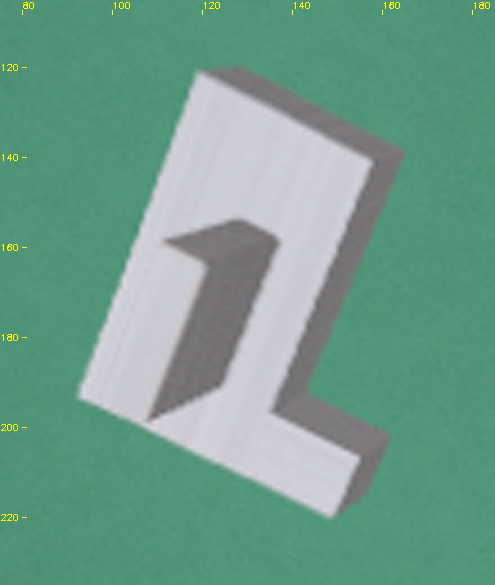

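```bash
cat > est2.py <<'E'
from est import *
import pickle
o,wi,im=pickle.load(open('w2.pkl','rb'))
sc=env.camera_info('scene')
d=lambda l,x0,y0,s: np.array(l,float)/s+[x0,y0]-.5
nw=d([(111,75),(127,432),(691,442),(727,87)],215,90,3.4)
nwi=d([(144,112),(156,405),(664,413),(691,121)],215,90,3.4)
ns=d([(178,130),(38,290),(388,503),(523,333)],350,165,6)
lw=d([(198,72),(78,398),(333,518),(361,457),(271,411),(373,160)],75,105,4.5)
for nm,ob in [('w',[(wi,NO,nw),(wi,NI,nwi)]),('s',[(sc,NO,ns)]),('all',[(wi,NO,nw),(wi,NI,nwi),(sc,NO,ns)])]:
    n,r=fit(ob,n); print('nest',nm,n.round(4),np.abs(r).max().round(2))
n,r=fit([(wi,NO,nw),(wi,NI,nwi)],n)
print(r.round(1).tolist())
b_l,r=fit([(wi,top(L,.018),lw)],b_l); print('L w',b_l.round(4),r.round(1).tolist())
# rod
print('rod grip', pose(*n,[[-.032,-.07,.066]]), 'seen tip', unproj(wi,[(264,124.4)],.066), 'pred tip',pose(*n,[[-.05,-.07,.066]]))
E
python3 est2.py
```

```text
nest [ 0.5181  0.1811 -0.3605] 0.841837862045395
L [ 0.4428 -0.0367 -0.8609] 0.5598067024689044
S [ 0.6644 -0.059   0.9503] 0.6649399743774893
nest w [ 0.5183  0.1787 -0.3719] 0.66
nest s [ 0.5177  0.1771 -0.3686] 0.95
nest all [ 0.5183  0.1786 -0.3717] 1.17
[[0.3, 0.5], [0.5, 0.1], [-0.6, 0.0], [-0.3, -0.0], [0.6, -0.4], [0.5, -0.1], [-0.7, 0.1], [-0.3, -0.4]]
L w [ 0.4426 -0.0419 -0.8571] [[0.1, 0.2], [0.4, -0.3], [0.2, -0.2], [-0.2, -0.3], [-0.2, 0.3], [-0.3, 0.3]]
rod grip [[0.46308514 0.12510696 0.066     ]] seen tip [[0.4468193  0.13155052 0.066     ]] pred tip [[0.44631591 0.13164859 0.066     ]]
```

Request:
play_rows --travel '[[-1.17, -1.07, -2], [-1.17, -1.07, -2], [-1.17, -1.07, -2], [-1.17, -1.07, -2], [0, 0, -2], [0, 0, 0], [0, 0, 0]]' --rotation '[[0, 0.002, -0.004], [0, 0.002, -0.004], [0, 0.002, -0.004], [0, 0, -0.003], [0, 0, 0], [0, 0, 0], [0, 0, 0]]' --claw '[4, 4, 4, 4, 4, 4, 4]'

```text
time_s: 2.08
position: [0.4557, 0.1312, 0.1455]
tool_rot: [[-0.009, 0.351, 0.936], [-0.003, 0.936, -0.351], [-1.0, -0.006, -0.007]]
ft_force: [0.7, 0.5, 0.9]
grip_width: 0.0402
```

Request:
play_rows --travel '[[0.4, -0.3, -2], [0.34, -0.31, -2], [0, 0, -2], [0, 0, -2], [0, 0, 0], [0, 0, 0]]' --rotation '[[0, -0.004, -0.006], [0, -0.005, -0.007], [0, 0, 0], [0, 0, 0], [0, 0, 0], [0, 0, 0]]' --claw '[4, 4, 4, 4, 4, 4]'

```text
time_s: 2.58
position: [0.4679, 0.1297, 0.0709]
tool_rot: [[0.016, 0.356, 0.934], [-0.002, 0.934, -0.356], [-1.0, 0.003, 0.016]]
ft_force: [0.4, -0.5, 0.2]
grip_width: 0.0399
```

Request:
play_rows --travel '[[-0.25, -0.25, -0.8], [-0.23, -0.21, -0.8], [0, 0, -0.8], [0, 0, 0], [0, 0, 0]]' --rotation '[[0, 0.008, -0.004], [0, 0.008, -0.004], [0, 0, 0], [0, 0, 0], [0, 0, 0]]' --claw '[4, 4, 4, 4, 4]'

```text
time_s: 3.0
position: [0.4651, 0.1256, 0.0492]
tool_rot: [[0.006, 0.363, 0.932], [-0.002, 0.932, -0.363], [-1.0, 0.0, 0.006]]
ft_force: [0.2, -0.4, 0.7]
grip_width: 0.0402
```

```bash
python3 snap.py w3
```

```text
3.0 [0.4651 0.1256 0.0492] 0.64 0.04015228228378429
[[0.006, 0.363, 0.932], [-0.002, 0.932, -0.363], [-1.0, 0.0, 0.006]] [ 0.2 -0.4  0.7] [  1.1  28.1  99.9  -0.2  51.6 -67.5]
```

View pics/w3.png

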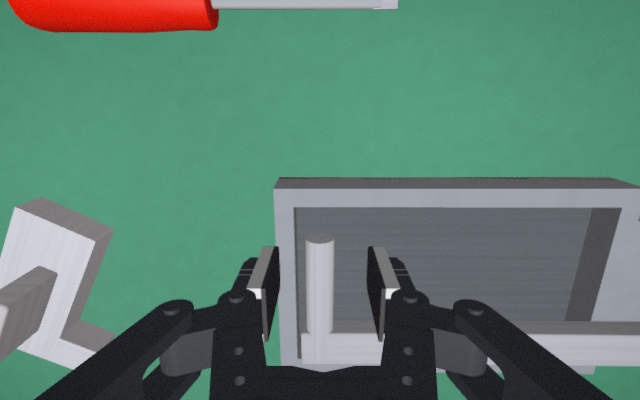

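Request:
play_rows --travel '[[-0.15, 0, -0.2], [0, 0, 0], [0, 0, 0], [0, 0, 0], [0, 0, 0], [0, 0, 0]]' --rotation '[[0, 0, 0], [0, 0, 0], [0, 0, 0], [0, 0, 0], [0, 0, 0], [0, 0, 0]]' --claw '[0.8, 0.8, 0.8, 0.8, 0.8, 0.8]' --squeeze 30

```text
time_s: 3.55
position: [0.4635, 0.1247, 0.048]
tool_rot: [[0.006, 0.363, 0.932], [-0.004, 0.932, -0.363], [-1.0, -0.002, 0.008]]
ft_force: [0.9, -1.0, -0.8]
grip_width: 0.0107
```

```bash
cat > arc.py <<'E'
import numpy as np,sys
t=float(sys.argv[1]);n=int(sys.argv[2]);d=float(sys.argv[3])
r=[]
for i in range(n):
    a=20.9*(np.cos(t)-np.cos(t+d)); z=20.9*(np.sin(t+d)-np.sin(t)); r.append([round(.3632*a,2),round(.9317*a,2),round(z,2)]); t+=d
print(r)
E
python3 arc.py 0 12 .07
```

```text
[[np.float64(0.02), np.float64(0.05), np.float64(1.46)], [np.float64(0.06), np.float64(0.14), np.float64(1.45)], [np.float64(0.09), np.float64(0.24), np.float64(1.44)], [np.float64(0.13), np.float64(0.33), np.float64(1.42)], [np.float64(0.16), np.float64(0.42), np.float64(1.39)], [np.float64(0.2), np.float64(0.51), np.float64(1.36)], [np.float64(0.23), np.float64(0.6), np.float64(1.31)], [np.float64(0.27), np.float64(0.68), np.float64(1.27)], [np.float64(0.3), np.float64(0.76), np.float64(1.21)], [np.float64(0.33), np.float64(0.84), np.float64(1.15)], [np.float64(0.36), np.float64(0.91), np.float64(1.09)], [np.float64(0.38), np.float64(0.98), np.float64(1.01)]]
```

Request:
play_rows --travel '[[0.02, 0.05, 1.46], [0.06, 0.14, 1.45], [0.09, 0.24, 1.44], [0.13, 0.33, 1.42], [0.16, 0.42, 1.39], [0.2, 0.51, 1.36], [0, 0, 0]]' --rotation '[[0, 0, 0], [0, 0, 0], [0, 0, 0], [0, 0, 0], [0, 0, 0], [0, 0, 0], [0, 0, 0]]' --claw '[0.8, 0.8, 0.8, 0.8, 0.8, 0.8, 0.8]'

```text
time_s: 4.13
position: [0.4702, 0.1422, 0.136]
tool_rot: [[0.005, 0.362, 0.932], [-0.005, 0.932, -0.362], [-1.0, -0.003, 0.006]]
ft_force: [0.7, 0.4, -1.6]
grip_width: 0.0106
```

```bash
python3 - <<'E'
from rig import env
import numpy as np
o=env.observe();p=o['position'];d=p-np.array([.4635,.1247,.048]); yn=d[0]*.3632+d[1]*.9317; xn=d[0]*.9317-d[1]*.3632
Y=-209+yn*1e3; Z=d[2]*1e3
print(p,'r',np.hypot(Y,Z),'th',np.arctan2(Z,-Y),'xn',xn*1e3,o['ft_force'],o['grip_width'])
E
```

```text
[0.47018367 0.14220481 0.13596175] r 209.61244800601838 th 0.43304860197919165 xn -0.13057542042938486 [ 0.69470449  0.39475811 -1.58928044] 0.01061285726201655
```

```bash
python3 arc.py .433 12 .07|sed 's/np.float64//g'; python3 arc.py 1.273 6 .07|sed 's/np.float64//g'
```

```text
[[(0.24), (0.61), (1.31)], [(0.27), (0.7), (1.26)], [(0.3), (0.78), (1.2)], [(0.33), (0.85), (1.14)], [(0.36), (0.93), (1.07)], [(0.39), (0.99), (1.0)], [(0.41), (1.06), (0.92)], [(0.43), (1.11), (0.84)], [(0.45), (1.17), (0.76)], [(0.47), (1.21), (0.67)], [(0.49), (1.25), (0.57)], [(0.5), (1.29), (0.48)]]
[[(0.51), (1.32), (0.38)], [(0.52), (1.34), (0.28)], [(0.53), (1.35), (0.18)], [(0.53), (1.36), (0.08)], [(0.53), (1.36), (-0.03)], [(0.53), (1.36), (-0.13)]]
```

Request:
play_rows --travel '[[0.24, 0.61, 1.31], [0.27, 0.7, 1.26], [0.3, 0.78, 1.2], [0.33, 0.85, 1.14], [0.36, 0.93, 1.07], [0.39, 0.99, 1.0], [0.41, 1.06, 0.92], [0.43, 1.11, 0.84], [0.45, 1.17, 0.76], [0.47, 1.21, 0.67], [0, 0, 0]]' --rotation '[[0, 0, 0], [0, 0, 0], [0, 0, 0], [0, 0, 0], [0, 0, 0], [0, 0, 0], [0, 0, 0], [0, 0, 0], [0, 0, 0], [0, 0, 0], [0, 0, 0]]' --claw '[0.8, 0.8, 0.8, 0.8, 0.8, 0.8, 0.8, 0.8, 0.8, 0.8, 0.8]'

```text
time_s: 5.05
position: [0.5054, 0.2321, 0.2389]
tool_rot: [[-0.002, 0.364, 0.931], [-0.023, 0.931, -0.364], [-1.0, -0.022, 0.007]]
ft_force: [-0.8, 0.4, 2.4]
grip_width: 0.0107
```

```bash
python3 - <<'E'
from rig import env
import numpy as np
o=env.observe();p=o['position'];d=p-np.array([.4635,.1247,.048]); yn=d[0]*.3632+d[1]*.9317; xn=d[0]*.9317-d[1]*.3632
Y=-209+yn*1e3; Z=d[2]*1e3
print(p,'r',np.hypot(Y,Z),'th',np.arctan2(Z,-Y),'xn',xn*1e3,o['ft_force'],o['grip_width'])
E
python3 arc.py 1.14 8 .07|sed 's/np.float64//g'
```

```text
[0.50535885 0.23210273 0.23894711] r 212.71121420417808 th 1.1144813325837886 xn -0.00877809464595869 [-0.75103493  0.35611309  2.39440554] 0.01070477051381562
[[(0.49), (1.26), (0.56)], [(0.5), (1.29), (0.47)], [(0.51), (1.32), (0.37)], [(0.52), (1.34), (0.27)], [(0.53), (1.35), (0.17)], [(0.53), (1.36), (0.07)], [(0.53), (1.36), (-0.04)], [(0.53), (1.36), (-0.14)]]
```

Request:
play_rows --travel '[[0.48, 1.24, 0.54], [0.5, 1.28, 0.45], [0.51, 1.31, 0.33], [0.52, 1.33, 0.23], [0.52, 1.35, 0.13], [0.53, 1.36, 0.03], [0.53, 1.36, -0.08], [0.53, 1.36, -0.16], [0, 0, 0]]' --rotation '[[0.003, 0, 0], [0.003, 0, 0], [0.003, 0, 0], [0.003, 0, 0], [0.003, 0, 0], [0.003, 0, 0], [0, 0, 0], [0, 0, 0], [0, 0, 0]]' --claw '[0.8, 0.8, 0.8, 0.8, 0.8, 0.8, 0.8, 0.8, 0.8]'

```text
time_s: 5.8
position: [0.5463, 0.337, 0.2568]
tool_rot: [[0.001, 0.364, 0.931], [-0.007, 0.931, -0.364], [-1.0, -0.006, 0.004]]
ft_force: [-1.1, 0.8, 4.1]
grip_width: 0.0107
```

```bash
python3 - <<'E'
from rig import env
import numpy as np
o=env.observe();p=o['position'];d=p-np.array([.4635,.1247,.048]); yn=d[0]*.3632+d[1]*.9317; xn=d[0]*.9317-d[1]*.3632
Y=-209+yn*1e3; Z=d[2]*1e3
print(p,'r',np.hypot(Y,Z),'th',np.arctan2(Z,-Y),'xn',xn*1e3,o['ft_force'],o['grip_width'])
E
```

```text
[0.54628382 0.33702785 0.25680514] r 209.65812755247137 th 1.6610318043490664 xn 0.012210651127289585 [-1.12637323  0.82595612  4.07954176] 0.010731150697564463
```

Request:
play_rows --travel '[[0, 0, 0], [0, 0, 0], [0.1, 0.3, 0], [0, 0, 2], [0, 0, 2], [0, 0, 2], [0, -1, 1], [0, -2, 0], [0, -2, 0], [0, 0, 0], [0, 0, 0]]' --rotation '[[0, 0, 0], [0, 0, 0], [0, 0, 0], [0, 0, 0], [0, 0, 0], [0, 0, 0], [0, 0, 0], [0, 0, 0], [0, 0, 0], [0, 0, 0], [0, 0, 0]]' --claw '[6, 6, 6, 6, 6, 6, 5, 5, 5, 5, 5]'

```text
time_s: 6.72
position: [0.5469, 0.2829, 0.3219]
tool_rot: [[-0.008, 0.366, 0.931], [-0.012, 0.93, -0.366], [-1.0, -0.014, -0.003]]
ft_force: [1.3, -0.2, 0.6]
grip_width: 0.05
```

```bash
python3 snap.py w4; python3 - <<'E'
from rig import env; import cv2
cv2.imwrite('pics/scene4.png',env.get_image('scene')[:,:,::-1]); cv2.imwrite('pics/top4.png',env.get_image('top')[:,:,::-1])
E
```

```text
6.7167 [0.5469 0.2829 0.3219] 2.24 0.05004103929294107
[[-0.008, 0.366, 0.931], [-0.012, 0.93, -0.366], [-1.0, -0.014, -0.003]] [ 1.3 -0.2  0.6] [ 16.6  26.9  51.3  -0.5 102.4 -52.1]
```

View pics/scene4.png

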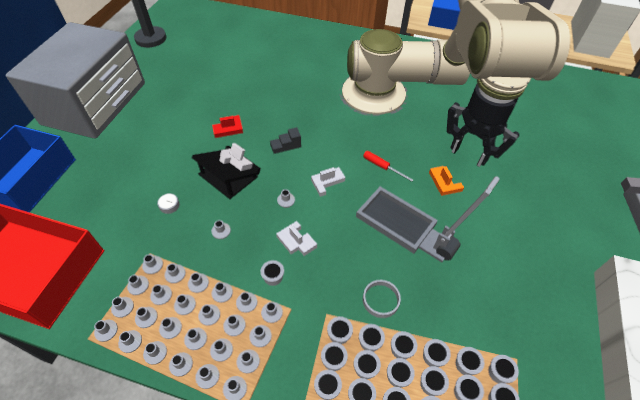

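View pics/top4.png

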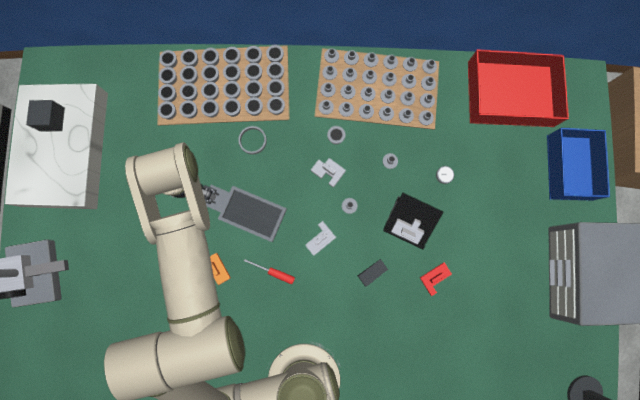

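Request:
play_rows --travel '[[-1.0, -2.55, 0], [-1.0, -2.55, -0.5], [-1.0, -2.55, -1], [-1.0, -2.55, -1.2], [-1.0, -2.55, -1.2], [-1.0, -2.55, -1.2], [-1.0, -2.55, -1.2], [-1.0, -2.55, -1.2], [-1.0, -2.55, -1.2], [-1.0, -2.55, -1.2], [-1.0, -2.55, -1.2], [-1.0, -2.55, -1.2]]' --rotation '[[0, 0, -0.04], [0, 0, -0.04], [0, 0, -0.04], [0, 0, -0.04], [0, 0, -0.04], [0, 0, -0.04], [0, 0, -0.04], [0, 0, -0.04], [0, 0, -0.04], [0, 0, -0.04], [0, 0, -0.04], [0, 0, -0.04]]' --claw '[5, 5, 5, 5, 5, 5, 5, 5, 5, 5, 5, 5]'

```text
time_s: 7.87
position: [0.4215, -0.0226, 0.1914]
tool_rot: [[-0.009, 0.755, 0.656], [-0.005, 0.655, -0.755], [-1.0, -0.011, -0.002]]
ft_force: [1.0, 0.2, 0.1]
grip_width: 0.0497
```

Request:
play_rows --travel '[[0, 0, 0], [0, 0, 0]]' --rotation '[[0, 0, 0], [0, 0, 0]]' --claw '[5, 5]'

```text
time_s: 8.03
position: [0.4196, -0.0251, 0.1892]
tool_rot: [[-0.014, 0.759, 0.651], [-0.004, 0.651, -0.759], [-1.0, -0.013, -0.006]]
ft_force: [-0.4, 0.2, 0.5]
grip_width: 0.0497
```

```bash
python3 snap.py w5
```

```text
8.0333 [ 0.4196 -0.0251  0.1892] 2.04 0.04972599756453124
[[-0.014, 0.759, 0.651], [-0.004, 0.651, -0.759], [-1.0, -0.013, -0.006]] [-0.4  0.2  0.5] [-19.3  11.6  97.1  -0.5  72.  -59.8]
```

View pics/w5.png

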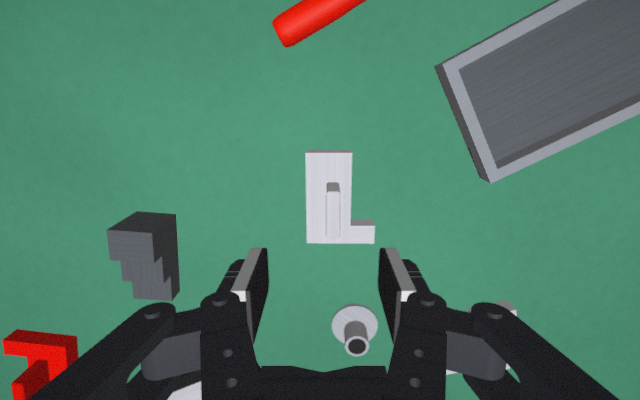

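```bash
python3 - <<'E'
from h import *; import pickle
o,ci,im=pickle.load(open('w5.pkl','rb'))
crop(im,295,140,90,115,5,'pics/w5l.png')
crop(im,425,0,215,190,3.5,'pics/w5n.png')
E
```

```text
(no output)
```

View pics/w5l.png

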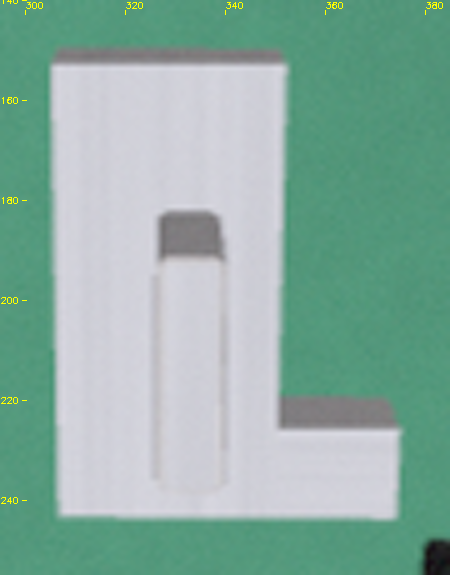

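```bash
cat > fl.py <<'E'
from h import *; import pickle
o,ci,im=pickle.load(open('w5.pkl','rb'))
lw=np.array([(51,63),(58,517),(398,519),(401,430),(279,428),(288,63)])/5+[295,140]-.5
bw=np.array([(156,257),(152,492),(229,492),(222,257)])/5+[295,140]-.5
p,r=fit([(ci,top(L,.018),lw)],[.44,-.04,-.857]); print(p.round(4),r.round(1).tolist())
p2,r=fit([(ci,B[[0,1,2,3]],bw)],p); print(p2.round(4),r.round(1).tolist())
a=o['tool_rot']; print('tool heading',np.arctan2(a[1,2],a[0,2]), 'delta cm',((p[:2]-o['position'][:2])*100).round(2))
E
python3 fl.py
```

```text
[ 0.443  -0.0412 -0.8602] [[0.7, 0.4], [0.7, -0.3], [-0.5, -0.4], [-0.3, -0.3], [-0.3, -0.0], [-0.3, 0.4]]
[ 0.4423 -0.0412 -0.8476] [[-0.4, -0.1], [1.0, 0.3], [-1.0, 0.2], [0.4, -0.3]]
tool heading -0.8618795947879302 delta cm [ 2.34 -1.61]
```

Request:
play_rows --travel '[[0.6, -0.4, -1.5], [0.6, -0.4, -1.8], [0.6, -0.4, -1.8], [0.54, -0.41, -1.8], [0, 0, -1.8], [0, 0, -1.3], [0, 0, 0], [0, 0, 0]]' --rotation '[[0.002, -0.007, 0], [0.002, -0.007, 0], [0, 0, 0], [0, 0, 0], [0, 0, 0], [0, 0, 0], [0, 0, 0], [0, 0, 0]]' --claw '[4, 4, 4, 4, 4, 4, 4, 4]'

```text
time_s: 8.75
position: [0.4509, -0.0341, 0.0887]
tool_rot: [[0.012, 0.747, 0.664], [-0.003, 0.664, -0.747], [-1.0, 0.007, 0.01]]
ft_force: [0.5, -0.2, 0.6]
grip_width: 0.0402
```

Request:
play_rows --travel '[[-0.4, -0.36, -0.5], [-0.4, -0.36, -0.5], [0, 0, -1], [0, 0, -1], [0, 0, -1], [0, 0, 0], [0, 0, 0]]' --rotation '[[0, 0.006, -0.008], [0, 0.006, -0.008], [0, 0, 0], [0, 0, 0], [0, 0, 0], [0, 0, 0], [0, 0, 0]]' --claw '[4, 4, 4, 4, 4, 4, 4]'

```text
time_s: 9.33
position: [0.4442, -0.042, 0.0509]
tool_rot: [[0.007, 0.758, 0.653], [-0.006, 0.653, -0.758], [-1.0, 0.001, 0.009]]
ft_force: [0.0, -0.6, 1.0]
grip_width: 0.0401
```

Request:
play_rows --travel '[[-0.12, 0.08, -0.6], [-0.05, 0, -0.8], [0, 0, -0.8], [0, 0, -0.4], [0, 0, 0], [0, 0, 0]]' --rotation '[[0.003, 0.004, 0], [0.003, 0.003, 0], [0, 0, 0], [0, 0, 0], [0, 0, 0], [0, 0, 0]]' --claw '[4, 4, 4, 4, 4, 4]'

```text
time_s: 9.83
position: [0.443, -0.0416, 0.0238]
tool_rot: [[0.002, 0.758, 0.652], [-0.001, 0.652, -0.758], [-1.0, 0.001, 0.002]]
ft_force: [-1.1, -0.1, 0.7]
grip_width: 0.0399
```

Perfect. Close, with a look afterwards.

Request:
play_rows --travel '[[0, 0, 0], [0, 0, 0], [0, 0, 0], [0, 0, 0], [0, 0, 0], [0, 0, 0]]' --rotation '[[0, 0, 0], [0, 0, 0], [0, 0, 0], [0, 0, 0], [0, 0, 0], [0, 0, 0]]' --claw '[0.6, 0.6, 0.6, 0.6, 0.6, 0.6]' --squeeze 70

```text
time_s: 10.33
position: [0.4429, -0.0416, 0.024]
tool_rot: [[0.002, 0.758, 0.652], [-0.001, 0.652, -0.758], [-1.0, 0.001, 0.002]]
ft_force: [0.6, -1.7, -2.6]
grip_width: 0.0106
```

```bash
python3 snap.py w6
```

```text
10.3333 [ 0.4429 -0.0416  0.024 ] 0.11 0.010621086796209486
[[0.002, 0.758, 0.652], [-0.001, 0.652, -0.758], [-1.0, 0.001, 0.002]] [ 0.6 -1.7 -2.6] [-20.7  28.3 106.9  -0.   44.7 -61.4]
```

View pics/w6.png

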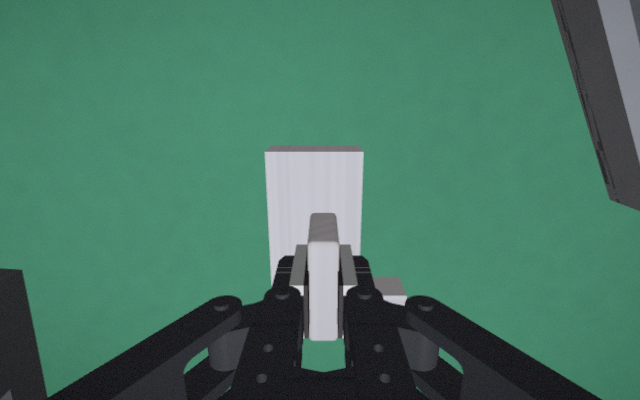

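```bash
python3 - <<'E'
from h import *; import pickle
o,ci,im=pickle.load(open('w6.pkl','rb'))
print(unproj(ci,[(265,152),(363,152)],.018).round(4), pose(.443,-.0412,-.860,top(L[[0,5]],.018)).round(4), pose(.4429,-.0416,-.860,top(L[[0,5]],.018)).round(4))
n=[.5183,.1787,-.3717]
for nm,s in [('l',(.004,-.056)),('s',(-.002,0)),('t',(-.001,.056))]: print(nm,pose(*n,[[*s,.006]]).round(4))
E
```

```text
[[ 0.3911 -0.0204  0.018 ]
 [ 0.4239  0.0078  0.018 ]] [[ 0.3914 -0.0203  0.018 ]
 [ 0.424   0.0077  0.018 ]] [[ 0.3913 -0.0207  0.018 ]
 [ 0.4239  0.0073  0.018 ]]
l [[0.5017 0.1251 0.006 ]]
s [[0.5164 0.1794 0.006 ]]
t [[0.5377 0.2312 0.006 ]]
```

Request:
play_rows --travel '[[0, 0, 1], [0, 0, 1.5], [0, 0, 2], [0.3, 0.8, 2], [0.6, 1.7, 0.5], [0.6, 2, 0], [0.7, 2, 0], [0.7, 2, 0], [0.7, 2, 0], [0.7, 2, 0], [0.7, 2, 0], [0.5, 1.4, 0]]' --rotation '[[0, 0, 0], [0, 0, 0], [0, 0, 0.03], [0, 0, 0.05], [0, 0, 0.05], [0, 0, 0.05], [0, 0, 0.05], [0, 0, 0.05], [0, 0, 0.05], [0, 0, 0.05], [0, 0, 0.05], [0, 0, 0.05]]' --claw '[0.6, 0.6, 0.6, 0.6, 0.6, 0.6, 0.6, 0.6, 0.6, 0.6, 0.6, 0.6]'

```text
time_s: 11.38
position: [0.4962, 0.1232, 0.0961]
tool_rot: [[-0.005, 0.356, 0.934], [-0.001, 0.934, -0.356], [-1.0, -0.003, -0.004]]
ft_force: [-0.7, -0.3, -3.0]
grip_width: 0.0111
```

Request:
play_rows --travel '[[0, 0, 0], [0, 0, 0]]' --rotation '[[0, 0, 0], [0, 0, 0]]' --claw '[0.6, 0.6]'

```text
time_s: 11.55
position: [0.4961, 0.1257, 0.0954]
tool_rot: [[-0.006, 0.351, 0.936], [-0.001, 0.936, -0.351], [-1.0, -0.003, -0.005]]
ft_force: [0.5, 0.5, -3.4]
grip_width: 0.0106
```

```bash
python3 snap.py w7
```

```text
11.55 [0.4961 0.1257 0.0954] 1.37 0.010582055936431549
[[-0.006, 0.351, 0.936], [-0.001, 0.936, -0.351], [-1.0, -0.003, -0.005]] [ 0.5  0.5 -3.4] [  1.   26.6  91.9  -0.1  61.9 -68.4]
```

View pics/w7.png

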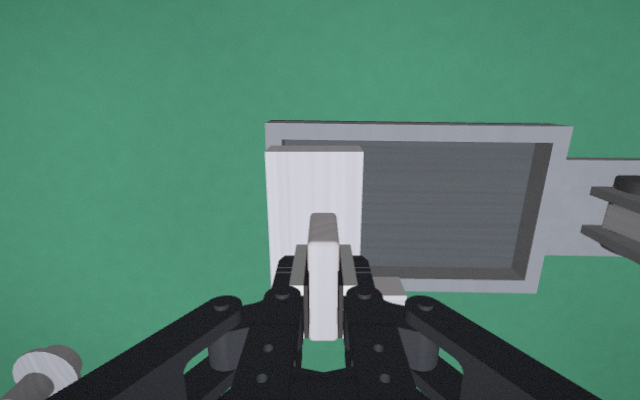

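```bash
python3 - <<'E'
from h import *; import pickle
o,ci,im=pickle.load(open('w7.pkl','rb'))
crop(im,250,110,120,70,6,'pics/w7a.png')
crop(im,500,110,90,195,3,'pics/w7b.png')
E
```

```text
(no output)
```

View pics/w7a.png

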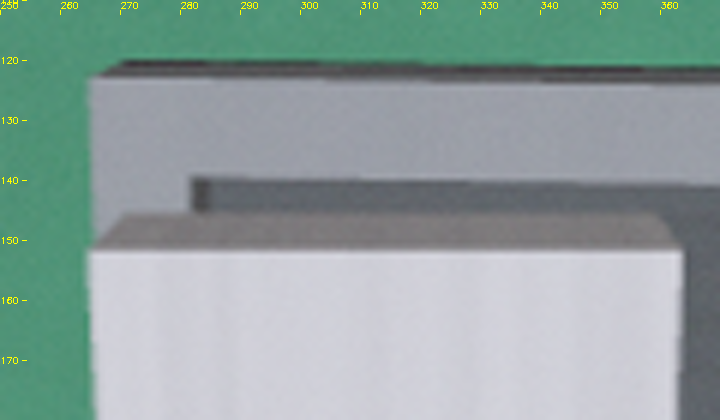

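View pics/w7b.png

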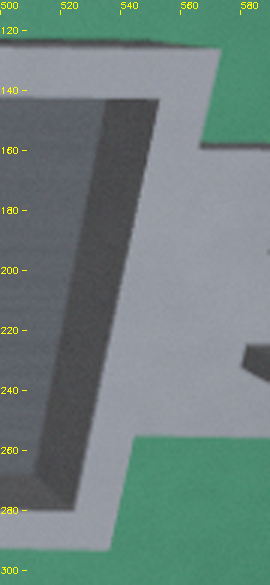

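```bash
python3 - <<'E'
from h import *; import pickle
o,ci,im=pickle.load(open('w7.pkl','rb'))
a=lambda l: np.array(l)/6+[250,110]-.5
b=lambda l: np.array(l)/3+[500,110]-.5
u=np.r_[a([(88,77),(191,176)]),b([(221,48),(160,99),(74,511),(109,550)])]
M=np.r_[NO[:1],NI[:1],NO[3:],NI[3:],NI[2:3],NO[2:3]]
n,r=fit([(ci,M,u)],[.5183,.1787,-.3717]); print(n.round(4),r.round(1).tolist())
# with free height offset of camera
def f(p):
    c=dict(ci); c['eye']=ci['eye']+[0,0,p[3]]; return (proj(c,pose(*p[:3],M))-u).ravel()
q=least_squares(f,[*n,0],x_scale=[.1,.1,1,.1]); print(q.x.round(4),q.fun.round(1))
print(pose(*n,[[.004,-.056,0]]), pose(*q.x[:3],[[.004,-.056,0]]))
t=o['tool_rot']; print('blk edge',unproj(ci,[(250+88/6-.5,110+250/6-.5),(250+683/6-.5,110+250/6-.5)],o['position'][2]-.024+.018), pose(*o['position'][:2],np.arctan2(t[1,2],t[0,2]),top(L[[0,5]],.018)))
E
```

```text
[ 0.5184  0.1794 -0.3711] [[2.1, 0.3], [1.5, 0.3], [-1.3, 0.6], [-1.0, -0.2], [-0.7, -1.1], [-0.7, -1.4]]
[ 0.5177  0.1788 -0.3714 -0.0022] [ 0.2 -0.1 -0.2  0.1 -0.   0.3  0.1 -0.3 -0.   0.1  0.  -0.2]
[[0.50181906 0.12580882 0.        ]] [[0.50114374 0.12517967 0.        ]]
blk edge [[0.4399766  0.11901099 0.08936457]
 [0.45533552 0.16007803 0.08936457]] [[0.44081332 0.11923976 0.018     ]
 [0.45591862 0.15949929 0.018     ]]
```

```bash
cat >> h.py <<'E'
def cor(ci):
    c=dict(ci); c['eye']=ci['eye']+np.array([0,0,-.0022]); return c
E
python3 - <<'E'
from h import *; import pickle
ld=lambda k:(lambda o,c,i:(o,cor(c),i))(*pickle.load(open(k+'.pkl','rb')))
o,ci,im=ld('w5')
lw=np.array([(51,63),(58,517),(398,519),(401,430),(279,428),(288,63)])/5+[295,140]-.5
p,r=fit([(ci,top(L,.018),lw)],[.44,-.04,-.857]); print('w5',p.round(4),r.round(1).tolist())
o,ci,im=ld('w2')
lw=np.array([(198,72),(78,398),(333,518),(361,457),(271,411),(373,160)])/4.5+[75,105]-.5
p,r=fit([(ci,top(L,.018),lw)],[.44,-.04,-.857]); print('w2',p.round(4),r.round(1).tolist())
d=lambda l,x0,y0,s: np.array(l,float)/s+[x0,y0]-.5
nw=d([(111,75),(127,432),(691,442),(727,87)],215,90,3.4)
nwi=d([(144,112),(156,405),(664,413),(691,121)],215,90,3.4)
p,r=fit([(ci,NO,nw),(ci,NI,nwi)],[.5183,.1787,-.3717]); print('nest w2',p.round(4),r.round(1).tolist())
def hand(o,ci,uv,h,yaw=None):
    P=unproj(ci,uv,o['position'][2]-.024+h).mean(0)-o['position']; t=o['tool_rot']; return P@t
o,ci,im=ld('w6'); print('w6',hand(o,ci,[(265,152),(363,152)],.018)[1:])
o,ci,im=ld('w7'); print('w7',hand(o,ci,[(250+88/6-.5,110+250/6-.5),(250+683/6-.5,110+250/6-.5)],.018)[1:], 'expected y -.004, z -.0495')
E
```

```text
w5 [ 0.4425 -0.0407 -0.8602] [[0.4, 0.0], [0.4, -0.0], [-0.3, -0.1], [-0.1, -0.2], [-0.2, 0.2], [-0.3, 0.1]]
w2 [ 0.4426 -0.0406 -0.8575] [[0.1, -0.2], [0.1, -0.2], [0.3, 0.0], [-0.1, -0.1], [-0.3, 0.4], [-0.1, 0.1]]
nest w2 [ 0.518   0.1788 -0.372 ] [[-0.3, 0.2], [0.1, 0.5], [-0.1, 0.4], [0.3, -0.3], [0.1, -0.6], [0.0, 0.2], [-0.2, 0.5], [0.2, -0.6]]
w6 [-0.00379294 -0.0502521 ]
w7 [-0.00400467 -0.05055576] expected y -.004, z -.0495
```

Request:
play_rows --travel '[[0.3, -0.04, -0.8], [0.3, -0.04, -0.8], [0, 0, -0.8], [0, 0, -0.8], [0, 0, -0.4], [0, 0, 0], [0, 0, 0]]' --rotation '[[0, -0.003, -0.007], [0, -0.003, -0.007], [0, 0, 0], [0, 0, 0], [0, 0, 0], [0, 0, 0], [0, 0, 0]]' --claw '[0.6, 0.6, 0.6, 0.6, 0.6, 0.6, 0.6]'

```text
time_s: 12.18
position: [0.5012, 0.1211, 0.0541]
tool_rot: [[-0.003, 0.373, 0.928], [-0.001, 0.928, -0.373], [-1.0, -0.002, -0.003]]
ft_force: [0.3, 0.3, -3.5]
grip_width: 0.0106
```

Request:
play_rows --travel '[[0.08, 0.38, 0], [0, 0, 0], [0, 0, 0]]' --rotation '[[0, -0.003, 0.011], [0, 0, 0], [0, 0, 0]]' --claw '[0.6, 0.6, 0.6]'

```text
time_s: 12.43
position: [0.5023, 0.1252, 0.0545]
tool_rot: [[0.001, 0.362, 0.932], [-0.001, 0.932, -0.362], [-1.0, -0.001, 0.001]]
ft_force: [0.4, -0.4, -3.3]
grip_width: 0.0109
```

Request:
play_rows --travel '[[-0.03, -0.03, -0.4], [0, 0, -0.4], [0, 0, -0.4], [0, 0, 0], [0, 0, 0]]' --rotation '[[0, 0, -0.001], [0, 0, 0], [0, 0, 0], [0, 0, 0], [0, 0, 0]]' --claw '[0.6, 0.6, 0.6, 0.6, 0.6]'

```text
time_s: 12.85
position: [0.5022, 0.1252, 0.0418]
tool_rot: [[0.002, 0.363, 0.932], [-0.001, 0.932, -0.363], [-1.0, -0.0, 0.003]]
ft_force: [1.1, -0.0, -3.7]
grip_width: 0.0108
```

Request:
play_rows --travel '[[-0.02, -0.03, -0.4], [0, 0, -0.4], [0, 0, -0.25], [0, 0, 0], [0, 0, 0]]' --rotation '[[0, 0.002, 0], [0, 0, 0], [0, 0, 0], [0, 0, 0], [0, 0, 0]]' --claw '[0.6, 0.6, 0.6, 0.6, 0.6]'

```text
time_s: 13.27
position: [0.502, 0.1248, 0.03]
tool_rot: [[-0.0, 0.363, 0.932], [-0.001, 0.932, -0.363], [-1.0, -0.001, 0.0]]
ft_force: [-1.7, -0.4, 2.2]
grip_width: 0.0106
```

Request:
play_rows --travel '[[0, 0, 0], [0, 0, 0], [0, 0, 0], [0, 0, 0.5], [0, 0, 1.5], [0, 0, 3], [0, 0, 3], [0, 0, 3], [0, 0, 2], [0, 0, 0], [0, 0, 0]]' --rotation '[[0, 0, 0], [0, 0, 0], [0, 0, 0], [0, 0, 0], [0, 0, 0], [0, 0, 0], [0, 0, 0], [0, 0, 0], [0, 0, 0], [0, 0, 0], [0, 0, 0]]' --claw '[3, 3, 3, 3, 3, 3, 3, 3, 3, 3, 3]'

```text
time_s: 14.18
position: [0.502, 0.1248, 0.1707]
tool_rot: [[0.006, 0.363, 0.932], [-0.001, 0.932, -0.363], [-1.0, 0.001, 0.006]]
ft_force: [-0.3, 0.2, -0.6]
grip_width: 0.0302
```

```bash
python3 snap.py w8
```

```text
14.1833 [0.502  0.1248 0.1707] 2.16 0.030150266298713046
[[0.006, 0.363, 0.932], [-0.001, 0.932, -0.363], [-1.0, 0.001, 0.006]] [-0.3  0.2 -0.6] [  0.9  21.6  85.5  -0.1  72.6 -67.8]
```

View pics/w8.png

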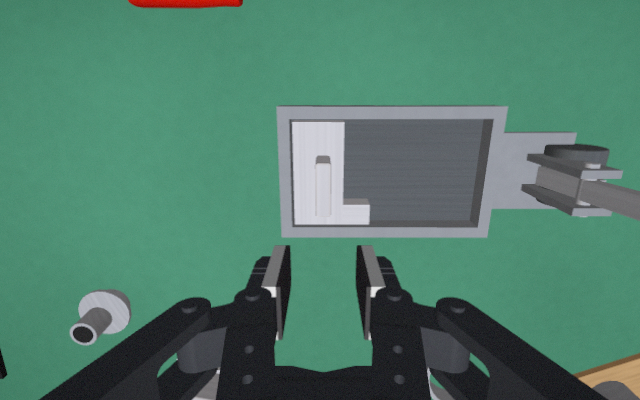

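Request:
play_rows --travel '[[1.25, -1.67, 0.3], [1.25, -1.67, 0.3], [1.25, -1.67, 0.3], [1.25, -1.67, 0.2], [1.25, -1.67, 0.2], [1.25, -1.67, 0.2], [1.25, -1.67, 0.2], [1.25, -1.67, 0.2], [1.25, -1.67, 0.2], [1.25, -1.67, 0.2], [1.25, -1.67, 0.2], [1.25, -1.67, 0.2]]' --rotation '[[0, 0, 0.11], [0, 0, 0.11], [0, 0, 0.11], [0, 0, 0.11], [0, 0, 0.11], [0, 0, 0.11], [0, 0, 0.11], [0, 0, 0.11], [0, 0, 0.11], [0, 0, 0.11], [0, 0, 0.11], [0, 0, 0.11]]' --claw '[4, 4, 4, 4, 4, 4, 4, 4, 4, 4, 4, 4]'

```text
time_s: 15.23
position: [0.6503, -0.0815, 0.1821]
tool_rot: [[-0.023, -0.849, 0.528], [-0.005, 0.528, 0.849], [-1.0, 0.017, -0.017]]
ft_force: [-0.5, -0.1, 0.1]
grip_width: 0.0402
```

Request:
play_rows --travel '[[0, 0, 0], [0, 0, 0], [0, 0, 0]]' --rotation '[[0, 0, 0], [0, 0, 0], [0, 0, 0]]' --claw '[4, 4, 4]'

```text
time_s: 15.48
position: [0.6508, -0.0843, 0.1768]
tool_rot: [[-0.03, -0.845, 0.534], [-0.003, 0.534, 0.845], [-1.0, 0.023, -0.019]]
ft_force: [-0.4, 0.2, -0.5]
grip_width: 0.0395
```

```bash
python3 snap.py w9
```

```text
15.4833 [ 0.6508 -0.0843  0.1768] 1.38 0.03952791616634422
[[-0.03, -0.845, 0.534], [-0.003, 0.534, 0.845], [-1.0, 0.023, -0.019]] [-0.4  0.2 -0.5] [ -17.4   35.6   59.3   -0.7   86.7 -165.1]
```

View pics/w9.png

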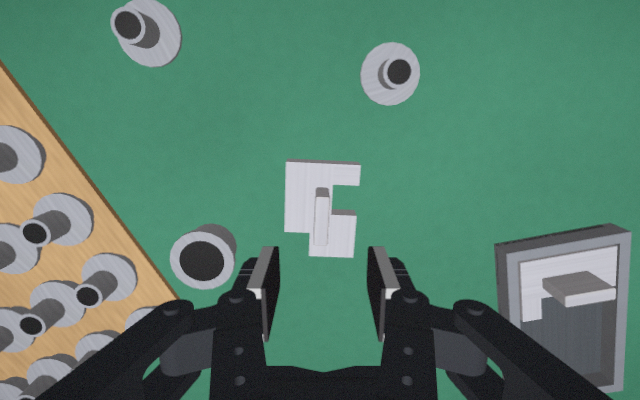

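```bash
python3 - <<'E'
from h import *; import pickle
o,ci,im=pickle.load(open('w9.pkl','rb'))
crop(im,275,150,95,115,5,'pics/w9s.png')
E
```

```text
(no output)
```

View pics/w9s.png

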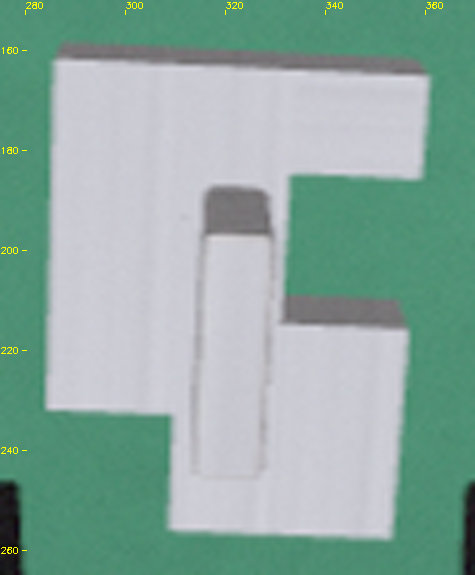

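```bash
python3 - <<'E'
from h import *; import pickle
o,ci,im=pickle.load(open('w9.pkl','rb')); ci=cor(ci)
u=np.array([(54,59),(46,410),(172,414),(168,530),(393,539),(408,328),(282,322),(289,176),(423,179),(429,74)])/5+[275,150]-.5
p,r=fit([(ci,top(S,.018),u)],[.664,-.059,.95]); print(p.round(4),r.round(1).tolist())
print(((p[:2]-o['position'][:2])*100).round(2), p[2]-np.arctan2(o['tool_rot'][1,2],o['tool_rot'][0,2]))
E
```

```text
[ 0.6637 -0.0614  0.9568] [[0.1, -0.1], [0.2, -0.1], [0.5, 0.1], [0.3, 0.0], [-0.4, -0.2], [0.0, 0.2], [-0.4, 0.3], [0.1, -0.6], [-0.5, -0.1], [0.0, 0.4]]
[1.29 2.3 ] -0.05062923022795174
```

Request:
play_rows --travel '[[0, 0, 0], [0.3, 0.6, -0.5], [0.35, 0.6, -1.2], [0.3, 0.6, -1.5], [0.34, 0.5, -1.5], [0, 0, -1.5], [0, 0, -1], [0, 0, 0], [0, 0, 0]]' --rotation '[[0, -0.006, -0.03], [0.002, -0.012, -0.02], [0.001, -0.012, 0], [0, 0, 0], [0, 0, 0], [0, 0, 0], [0, 0, 0], [0, 0, 0], [0, 0, 0]]' --claw '[4, 4, 4, 4, 4, 4, 4, 4, 4]'

```text
time_s: 16.28
position: [0.6596, -0.0519, 0.1022]
tool_rot: [[-0.001, -0.823, 0.569], [0.003, 0.569, 0.823], [-1.0, 0.003, 0.002]]
ft_force: [0.0, -0.2, 1.2]
grip_width: 0.0401
```

```bash
cat > st.py <<'E'
import sys; from rig import env; import numpy as np
o=env.observe(); tx,ty,yaw=map(float,sys.argv[1:4]); t=o['tool_rot']
h=np.arctan2(t[1,2],t[0,2])
print('d cm',((tx-o['position'][0])*100).round(2),((ty-o['position'][1])*100).round(2),'z',o['position'][2].round(4),'rot: wx',(-t[1,0]).round(4),'wy',t[0,0].round(4),'wz',(((yaw-h)+np.pi/2)%np.pi-np.pi/2).round(4),'q',o['q'].round(1),o['ft_force'].round(1))
E
python3 st.py .6637 -.0614 .9568
```

```text
d cm 0.41 -0.95 z 0.1022 rot: wx -0.0029 wy -0.0013 wz -0.0092 q [-1.480e+01  3.900e+01  6.560e+01  1.000e-01  7.550e+01 -1.602e+02] [ 0.  -0.2  1.2]
```

Request:
play_rows --travel '[[0.2, -0.48, -0.8], [0.21, -0.47, -1], [0, 0, -1.2], [0, 0, -1.2], [0, 0, -1], [0, 0, 0], [0, 0, 0]]' --rotation '[[0, 0, -0.005], [0, 0, -0.004], [0, 0, 0], [0, 0, 0], [0, 0, 0], [0, 0, 0], [0, 0, 0]]' --claw '[4, 4, 4, 4, 4, 4, 4]'

```text
time_s: 16.87
position: [0.6656, -0.0648, 0.0489]
tool_rot: [[0.005, -0.816, 0.578], [0.001, 0.578, 0.816], [-1.0, -0.003, 0.003]]
ft_force: [0.3, -0.6, 0.5]
grip_width: 0.0401
```

```bash
python3 st.py .6637 -.0614 .9568
```

```text
d cm -0.19 0.34 z 0.0489 rot: wx -0.0009 wy 0.0046 wz 0.0027 q [-1.570e+01  4.270e+01  6.770e+01  1.000e-01  6.940e+01 -1.604e+02] [ 0.3 -0.6  0.5]
```

Request:
play_rows --travel '[[-0.19, 0.34, -0.4], [0, 0, -0.7], [0, 0, -0.8], [0, 0, -0.6], [0, 0, 0], [0, 0, 0]]' --rotation '[[0, 0.004, 0.002], [0, 0, 0], [0, 0, 0], [0, 0, 0], [0, 0, 0], [0, 0, 0]]' --claw '[4, 4, 4, 4, 4, 4]'

```text
time_s: 17.37
position: [0.6642, -0.0614, 0.0227]
tool_rot: [[0.003, -0.817, 0.577], [0.0, 0.577, 0.817], [-1.0, -0.002, 0.002]]
ft_force: [-0.4, 0.0, -0.1]
grip_width: 0.0402
```

```bash
python3 st.py .6637 -.0614 .9568
```

```text
d cm -0.05 -0.0 z 0.0227 rot: wx -0.0003 wy 0.0027 wz 0.0005 q [-1.540e+01  4.430e+01  6.920e+01  1.000e-01  6.640e+01 -1.603e+02] [-0.4  0.  -0.1]
```

Request:
play_rows --travel '[[-0.05, 0, 0.1], [0, 0, 0], [0, 0, 0], [0, 0, 0], [0, 0, 0], [0, 0, 0]]' --rotation '[[0, 0.002, 0], [0, 0, 0], [0, 0, 0], [0, 0, 0], [0, 0, 0], [0, 0, 0]]' --claw '[0.6, 0.6, 0.6, 0.6, 0.6, 0.6]'

```text
time_s: 17.87
position: [0.6636, -0.0613, 0.0241]
tool_rot: [[0.0, -0.817, 0.577], [0.0, 0.577, 0.817], [-1.0, -0.0, 0.0]]
ft_force: [0.2, 1.3, -1.3]
grip_width: 0.0112
```

```bash
python3 st.py .6637 -.0614 .9568; python3 snap.py w10
```

```text
d cm 0.01 -0.01 z 0.0241 rot: wx -0.0003 wy 0.0004 wz 0.0005 q [ -15.4   44.2   69.1    0.    66.7 -160.2] [ 0.2  1.3 -1.3]
17.8667 [ 0.6636 -0.0613  0.0241] 0.11 0.011193114182877023
[[0.0, -0.817, 0.577], [0.0, 0.577, 0.817], [-1.0, -0.0, 0.0]] [ 0.2  1.3 -1.3] [ -15.4   44.2   69.1    0.    66.7 -160.2]
```

View pics/w10.png

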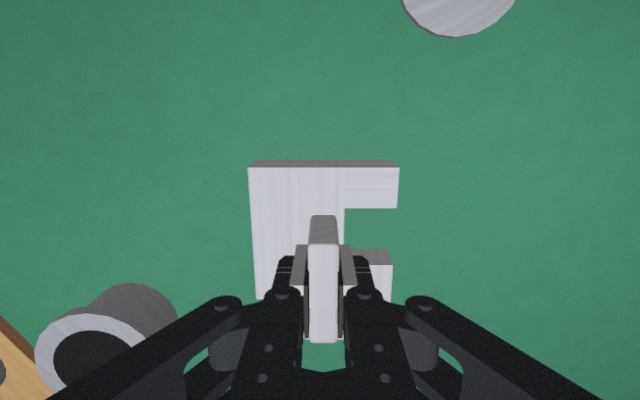

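```bash
python3 - <<'E'
from h import *; import pickle
o,ci,im=pickle.load(open('w10.pkl','rb')); ci=cor(ci)
P=unproj(ci,[(248,167),(399,167)],.018)-o['position']; print((P@o['tool_rot']).round(4),'expect y -+.0335 z -.0435')
E
```

```text
[[ 0.006  -0.0332 -0.0437]
 [ 0.006   0.0334 -0.0437]] expect y -+.0335 z -.0435
```

Request:
play_rows --travel '[[0, 0, 1], [0, 0, 1.5], [0, 0, 2], [-1.0, 1.4, 2], [-1.2, 2.0, 0.8], [-1.4, 2.3, 0], [-1.4, 2.3, 0], [-1.4, 2.3, 0], [-1.4, 2.3, 0], [-1.4, 2.3, 0], [-1.4, 2.3, 0], [-1.4, 2.3, 0]]' --rotation '[[0, 0, 0], [0, 0, -0.03], [0, 0, -0.09], [0, 0, -0.11], [0, 0, -0.12], [0, 0, -0.12], [0, 0, -0.12], [0, 0, -0.12], [0, 0, -0.12], [0, 0, -0.12], [0, 0, -0.12], [0, 0, -0.12]]' --claw '[0.6, 0.6, 0.6, 0.6, 0.6, 0.6, 0.6, 0.6, 0.6, 0.6, 0.6, 0.6]'

```text
time_s: 18.92
position: [0.539, 0.1357, 0.1055]
tool_rot: [[0.007, 0.277, 0.961], [0.0, 0.961, -0.277], [-1.0, 0.002, 0.006]]
ft_force: [0.3, -0.2, -3.9]
grip_width: 0.0107
```

```bash
python3 st.py .5159 .1795 -.3715
```

```text
d cm -2.31 4.38 z 0.1055 rot: wx -0.0002 wy 0.0067 wz -0.0905 q [  1.9  29.2  84.6  -0.   65.8 -72. ] [ 0.3 -0.2 -3.9]
```

Request:
play_rows --travel '[[-0.8, 1.5, 0], [-0.8, 1.5, 0], [-0.6, 1.2, 0], [0, 0, 0], [0, 0, 0], [0, 0, 0]]' --rotation '[[0, 0.003, -0.03], [0, 0.003, -0.03], [0, 0, -0.02], [0, 0, 0], [0, 0, 0], [0, 0, 0]]' --claw '[0.6, 0.6, 0.6, 0.6, 0.6, 0.6]'

```text
time_s: 19.42
position: [0.5122, 0.184, 0.1093]
tool_rot: [[0.001, 0.357, 0.934], [0.001, 0.934, -0.357], [-1.0, 0.001, 0.001]]
ft_force: [0.4, -0.7, -3.3]
grip_width: 0.0107
```

```bash
python3 st.py .5159 .1795 -.3715; python3 snap.py w11
```

```text
d cm 0.37 -0.45 z 0.1093 rot: wx -0.0008 wy 0.0012 wz -0.0062 q [  7.3  28.1  86.    0.   65.8 -61.8] [ 0.4 -0.7 -3.3]
19.4167 [0.5122 0.184  0.1093] 0.77 0.010658584520654662
[[0.001, 0.357, 0.934], [0.001, 0.934, -0.357], [-1.0, 0.001, 0.001]] [ 0.4 -0.7 -3.3] [  7.3  28.1  86.    0.   65.8 -61.8]
```

View pics/w11.png

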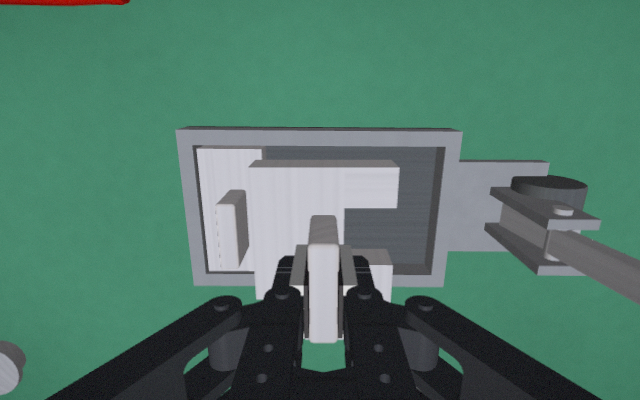

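Request:
play_rows --travel '[[0.19, -0.22, -0.8], [0.18, -0.23, -1], [0, 0, -1.2], [0, 0, -1.2], [0, 0, -0.8], [0, 0, 0], [0, 0, 0]]' --rotation '[[0, 0.001, -0.003], [0, 0, -0.003], [0, 0, 0], [0, 0, 0], [0, 0, 0], [0, 0, 0], [0, 0, 0]]' --claw '[0.6, 0.6, 0.6, 0.6, 0.6, 0.6, 0.6]'

```text
time_s: 20.05
position: [0.5185, 0.1741, 0.0532]
tool_rot: [[-0.001, 0.369, 0.93], [-0.0, 0.93, -0.369], [-1.0, -0.001, -0.001]]
ft_force: [1.1, -0.0, -3.7]
grip_width: 0.0107
```

```bash
python3 st.py .5159 .1795 -.3715
```

```text
d cm -0.26 0.54 z 0.0532 rot: wx 0.0002 wy -0.0009 wz 0.006 q [  6.2  32.6  89.   -0.   58.4 -62.2] [ 1.1 -0.  -3.7]
```

Request:
play_rows --travel '[[-0.26, 0.54, 0], [0, 0, 0], [0, 0, 0]]' --rotation '[[0, 0, 0.006], [0, 0, 0], [0, 0, 0]]' --claw '[0.6, 0.6, 0.6]'

```text
time_s: 20.3
position: [0.5162, 0.1797, 0.0536]
tool_rot: [[-0.0, 0.363, 0.932], [-0.0, 0.932, -0.363], [-1.0, -0.0, -0.0]]
ft_force: [0.0, -0.3, -3.7]
grip_width: 0.0107
```

```bash
python3 st.py .5159 .1795 -.3715
```

```text
d cm -0.03 -0.02 z 0.0536 rot: wx 0.0001 wy -0.0 wz 0.0001 q [  6.8  32.6  89.   -0.   58.4 -61.9] [ 0.  -0.3 -3.7]
```

Request:
play_rows --travel '[[-0.03, -0.02, -0.4], [0, 0, -0.4], [0, 0, -0.3], [0, 0, 0], [0, 0, 0]]' --rotation '[[0, 0, 0], [0, 0, 0], [0, 0, 0], [0, 0, 0], [0, 0, 0]]' --claw '[0.6, 0.6, 0.6, 0.6, 0.6]'

```text
time_s: 20.72
position: [0.5163, 0.1799, 0.0427]
tool_rot: [[0.003, 0.362, 0.932], [0.0, 0.932, -0.362], [-1.0, 0.001, 0.002]]
ft_force: [0.6, -0.1, -3.2]
grip_width: 0.0105
```

```bash
python3 st.py .5159 .1795 -.3715
```

```text
d cm -0.04 -0.04 z 0.0427 rot: wx -0.0002 wy 0.0026 wz -0.0008 q [  6.8  33.4  89.7  -0.   56.7 -62. ] [ 0.6 -0.1 -3.2]
```

Request:
play_rows --travel '[[-0.04, -0.04, -0.4], [0, 0, -0.5], [0, 0, -0.35], [0, 0, 0], [0, 0, 0]]' --rotation '[[0, 0.002, -0.001], [0, 0, 0], [0, 0, 0], [0, 0, 0], [0, 0, 0]]' --claw '[0.6, 0.6, 0.6, 0.6, 0.6]'

```text
time_s: 21.13
position: [0.5165, 0.1795, 0.03]
tool_rot: [[0.002, 0.363, 0.932], [0.0, 0.932, -0.363], [-1.0, 0.001, 0.002]]
ft_force: [-1.2, 0.1, -0.3]
grip_width: 0.0108
```

```bash
python3 st.py .5159 .1795 -.3715
```

```text
d cm -0.06 -0.0 z 0.03 rot: wx -0.0005 wy 0.0024 wz 0.0004 q [  6.8  34.5  90.3   0.   55.  -61.9] [-1.2  0.1 -0.3]
```

Request:
play_rows --travel '[[0, 0, 0], [0, 0, 0], [0, 0, 0], [0, 0, 0.5], [0, 0, 1.5], [0, 0, 3], [0, 0, 3], [0, 0, 3], [0, 0, 3], [0, 0, 0], [0, 0, 0]]' --rotation '[[0, 0, 0], [0, 0, 0], [0, 0, 0], [0, 0, 0], [0, 0, 0], [0, 0, 0], [0, 0, 0], [0, 0, 0], [0, 0, 0], [0, 0, 0], [0, 0, 0]]' --claw '[3, 3, 3, 3, 3, 3, 3, 3, 3, 3, 3]'

```text
time_s: 22.05
position: [0.516, 0.1793, 0.1786]
tool_rot: [[0.005, 0.364, 0.931], [0.001, 0.932, -0.364], [-1.0, 0.002, 0.004]]
ft_force: [-1.0, 0.5, -0.7]
grip_width: 0.0301
```

```bash
python3 snap.py w12
```

```text
22.05 [0.516  0.1793 0.1786] 3.58 0.03007642524231241
[[0.005, 0.364, 0.931], [0.001, 0.932, -0.364], [-1.0, 0.002, 0.004]] [-1.   0.5 -0.7] [  6.7  23.8  80.3   0.   75.6 -61.9]
```

View pics/w12.png

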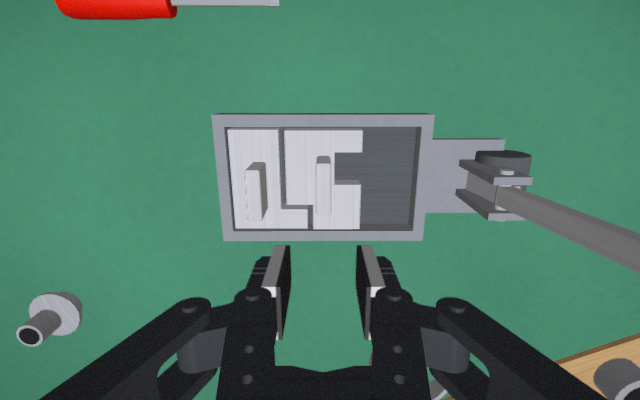

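```bash
cat > tfit.py <<'E'
from h import *
def Rt(yaw): # block T axes in world; yaw = stand yaw
    c,s=np.cos(yaw),np.sin(yaw); Rs=np.array([[c,-s,0],[s,c,0],[0,0,1]])
    z=Rs@[-.5,0,.8660254]; y=Rs@[-.8660254,0,-.5]; x=np.cross(y,z); return np.c_[x,y,z]
def tp(p,M): return p[:3]+np.asarray(M)@Rt(p[3]).T
def fitT(obs,p0,z=None):
    def f(q):
        p=q if z is None else np.r_[q[:2],z,q[2]]
        return np.concatenate([(proj(c,tp(p,M))-u).ravel() for c,M,u in obs])
    q0=p0 if z is None else np.r_[p0[:2],p0[3]]
    r=least_squares(f,q0,x_scale=[.1]*(len(q0)-1)+[1]); p=r.x if z is None else np.r_[r.x[:2],z,r.x[2]]
    return p,r.fun.reshape(-1,2)
E
python3 - <<'E'
from tfit import *
from rig import env
ci=env.camera_info('top'); sc=env.camera_info('scene')
M=top(T,.018)[[0,7,6,1,3,4]]
u=np.array([(300,416),(113,330),(157,233),(345,322),(322,252),(280,234)])/7+[375,185]-.5
p,r=fitT([(ci,M,u)],np.array([.48,-.31,.035,-.416]),z=.035); print(p.round(4),r.round(1).tolist())
p2,r=fitT([(ci,M,u)],p); print(p2.round(4),r.round(1).tolist())
a=Rt(p[3]); g=p[:3]+a[:,2]*.1; print('bar pt+.1',g, 'toolx',-a[:,2],'toolz',-a[:,0])
E
```

```text
[ 0.4849 -0.3164  0.035  -0.3958] [[0.3, -1.8], [0.5, -1.3], [-0.0, 1.1], [-0.1, 0.4], [-0.5, 0.8], [-0.1, 0.9]]
[ 0.4802 -0.3029  0.1038 -0.3944] [[0.6, -1.1], [-0.5, -1.2], [-0.7, 0.8], [0.5, 0.5], [-0.0, 0.5], [0.1, 0.4]]
bar pt+.1 [ 0.4387754  -0.29707449  0.12160254] toolx [ 0.46134114 -0.19278057 -0.8660254 ] toolz [-3.85561147e-01 -9.22682279e-01 -2.77555756e-17]
```

Request:
play_rows --travel '[[-0.7, -3.3, 0.3], [-0.7, -3.3, 0.3], [-0.7, -3.3, 0.3], [-0.7, -3.3, 0.3], [-0.7, -3.3, 0.3], [-0.7, -3.3, 0.3], [-0.7, -3.3, 0.3], [-0.7, -3.3, 0.3], [-0.7, -3.3, 0], [-0.7, -3.3, 0], [-0.7, -3.3, 0], [-0.7, -3.3, 0]]' --rotation '[[0, 0, -0.114], [0, 0, -0.114], [0, 0, -0.114], [0, 0, -0.114], [0, 0, -0.114], [0, 0, -0.114], [0, 0, -0.114], [0, 0, -0.114], [0, 0, -0.114], [0, 0, -0.114], [0, 0, -0.114], [0, 0, -0.114]]' --claw '[4, 4, 4, 4, 4, 4, 4, 4, 4, 4, 4, 4]'

```text
time_s: 23.1
position: [0.422, -0.2263, 0.1926]
tool_rot: [[-0.008, 0.975, -0.221], [0.011, -0.221, -0.975], [-1.0, -0.01, -0.009]]
ft_force: [0.9, -0.5, 0.4]
grip_width: 0.0401
```

```bash
cat > tst.py <<'E'
import sys
from tfit import *; from rig import env
# target: T origin p (4) , TCP at height h along normal; prints delta travel cm and rotvec
v=list(map(float,sys.argv[1:6])); a=Rt(v[3]); t=np.array(v[:3])+a[:,2]*v[4]
Rg=np.c_[-a[:,2],a[:,1]*1,-a[:,0]]; 
if np.linalg.det(Rg)<0: Rg[:,1]*=-1
o=env.observe(); d=t-o['position']; rv=R.from_matrix(Rg@o['tool_rot'].T).as_rotvec()
print('target',t.round(4),'d cm',(d*100).round(2),'rotvec',rv.round(4),'q',o['q'].round(1),'pos',o['position'].round(4),'F',o['ft_force'].round(1))
E
python3 tst.py .485 -.316 .035 -.396 .15
```

```text
target [ 0.4158 -0.2871  0.1649] d cm [-0.62 -6.07 -2.77] rotvec [-0.1708 -0.506  -0.1718] q [-42.5  17.   88.6   0.2  75.1 -29.8] pos [ 0.422  -0.2263  0.1926] F [ 0.9 -0.5  0.4]
```

Request:
play_rows --travel '[[-0.1, -1, -0.4], [-0.1, -1, -0.4], [-0.1, -1, -0.4], [-0.1, -1, -0.5], [-0.1, -1, -0.5], [-0.1, -1, -0.5], [0, 0, 0], [0, 0, 0]]' --rotation '[[-0.028, -0.084, -0.028], [-0.028, -0.084, -0.028], [-0.028, -0.084, -0.028], [-0.028, -0.084, -0.028], [-0.028, -0.084, -0.028], [-0.028, -0.084, -0.028], [0, 0, 0], [0, 0, 0]]' --claw '[4, 4, 4, 4, 4, 4, 4, 4]'

```text
time_s: 23.77
position: [0.4106, -0.2957, 0.1571]
tool_rot: [[0.464, 0.785, -0.41], [-0.2, -0.359, -0.912], [-0.863, 0.505, -0.01]]
ft_force: [-0.8, 0.2, -0.5]
grip_width: 0.0401
```

```bash
python3 tst.py .485 -.316 .035 -.396 .15; python3 snap.py w13
```

```text
target [ 0.4158 -0.2871  0.1649] d cm [0.52 0.86 0.78] rotvec [-0.0064  0.0097  0.0269] q [-58.   12.9 109.4  29.6  35.7 -54.5] pos [ 0.4106 -0.2957  0.1571] F [-0.8  0.2 -0.5]
23.7667 [ 0.4106 -0.2957  0.1571] 2.89 0.04014342941531202
[[0.464, 0.785, -0.41], [-0.2, -0.359, -0.912], [-0.863, 0.505, -0.01]] [-0.8  0.2 -0.5] [-58.   12.9 109.4  29.6  35.7 -54.5]
```

View pics/w13.png

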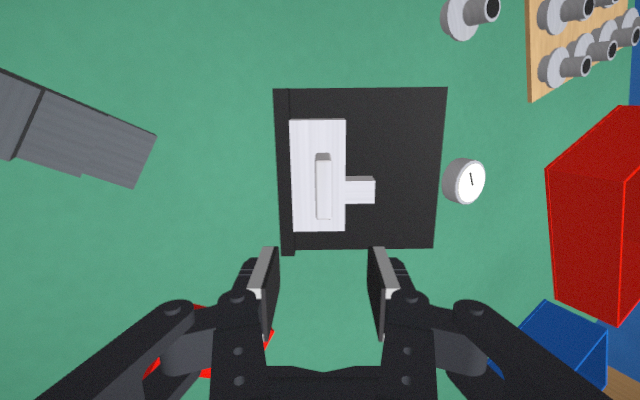

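```bash
python3 - <<'E'
from h import *; import pickle
o,ci,im=pickle.load(open('w13.pkl','rb'))
crop(im,265,80,190,180,3.3,'pics/w13s.png')
crop(im,280,110,105,132,4.5,'pics/w13t.png')
E
```

```text
(no output)
```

View pics/w13t.png

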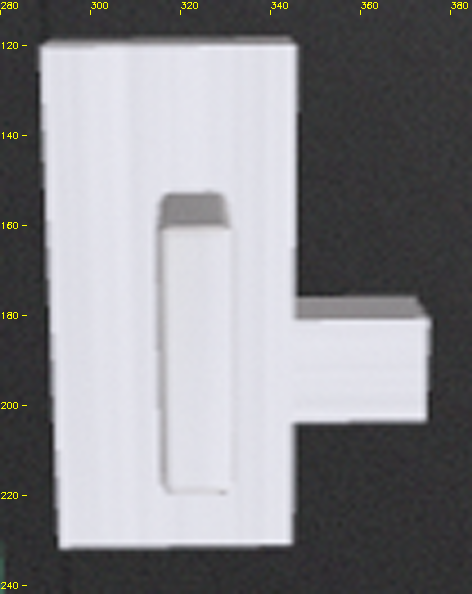

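View pics/w13s.png

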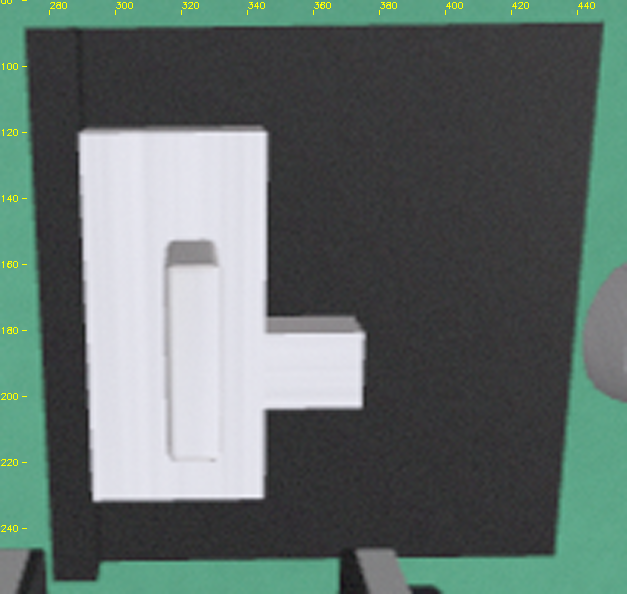

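```bash
cat > f13.py <<'E'
from tfit import *; import pickle
o,ci,im=pickle.load(open('w13.pkl','rb')); ci=dict(ci); ci['eye']=ci['eye']+.0022*o['tool_rot'][:,0]
u=np.array([(60,549),(292,545),(293,423),(428,420),(430,319),(295,319),(298,45),(40,45)])/4.5+[280,110]-.5
M=top(T,.018)
ub=np.array([(164,493),(230,495),(231,227),(161,227)])/4.5+[280,110]-.5
Mb=B[[3,0,1,2]]*1.0
Mb=.001*np.array([[-22,6,52],[-22,-6,52],[22,-6,52],[22,6,52.]])
for z in (None,.0348):
    p,r=fitT([(ci,M,u)],np.array([.485,-.316,.035,-.396]),z=z); print(p.round(4),r.round(1).tolist())
p3,r=fitT([(ci,M,u),(ci,Mb,ub)],p); print('with bar',p3.round(4),np.abs(r).max(1).round(1))
# stand corner check: T origin at stand x -27.9
us=np.array([(603,23),(554,552)])/3.3+[265,80]-.5
print('stand hi corners at z .0845',unproj(ci,us,.0845).round(4))
c,s=np.cos(p[3]),np.sin(p[3])
U=unproj(ci,us,.0845); yv=U[0]-U[1]; print('yaw',np.arctan2(-yv[0],yv[1]),'len',np.linalg.norm(yv))
mid=U.mean(0); org=mid-.05825*np.array([c,s,0]); print('org',org, 'T in stand',[(p[0]-org[0])*c+(p[1]-org[1])*s, -(p[0]-org[0])*s+(p[1]-org[1])*c])
E
python3 f13.py
```

```text
[ 0.4807 -0.3162  0.0362 -0.4171] [[0.1, -0.1], [0.1, 0.2], [0.2, -0.1], [-0.3, 0.2], [0.0, -0.1], [-0.1, 0.3], [-0.2, -0.5], [0.2, 0.1]]
[ 0.4813 -0.3169  0.0348 -0.4177] [[0.3, -0.4], [0.0, -0.1], [0.1, -0.3], [-0.6, 0.1], [-0.2, -0.1], [-0.2, 0.3], [-0.2, -0.1], [0.6, 0.5]]
with bar [ 0.4811 -0.3166  0.0352 -0.4189] [0.4 0.1 0.3 0.6 0.2 0.3 0.3 0.5 0.8 1.3 1.  1. ]
stand hi corners at z .0845 [[ 0.5877 -0.2879  0.0845]
 [ 0.5314 -0.4142  0.0845]]
yaw -0.4189532198680701 len 0.1382756849696423
org [ 0.50629896 -0.32738619  0.0845    ] T in stand [np.float64(-0.027078572685437282), np.float64(-0.000554408775560589)]
```

```bash
python3 tst.py .4811 -.3167 .0352 -.418 .09
```

```text
target [ 0.44   -0.2984  0.1131] d cm [ 2.92 -0.3  -4.4 ] rotvec [-0.0064  0.0096  0.0039] q [-58.   12.9 109.4  29.6  35.7 -54.5] pos [ 0.4108 -0.2955  0.1571] F [-0.1 -0.   0.1]
```

Request:
play_rows --travel '[[0.58, -0.06, -0.88], [0.58, -0.06, -0.88], [0.58, -0.06, -0.88], [0.58, -0.06, -0.88], [0.58, -0.06, -0.88], [0, 0, 0], [0, 0, 0]]' --rotation '[[-0.003, 0.005, 0.002], [-0.003, 0.005, 0.002], [0, 0, 0], [0, 0, 0], [0, 0, 0], [0, 0, 0], [0, 0, 0]]' --claw '[4, 4, 4, 4, 4, 4, 4]'

```text
time_s: 24.4
position: [0.4477, -0.2968, 0.1089]
tool_rot: [[0.453, 0.8, -0.394], [-0.198, -0.341, -0.919], [-0.869, 0.494, 0.004]]
ft_force: [-0.3, 0.6, -0.6]
grip_width: 0.0402
```

```bash
python3 tst.py .4811 -.3167 .0352 -.418 .06
```

```text
target [ 0.4537 -0.3045  0.0872] d cm [ 0.6  -0.78 -2.17] rotvec [ 0.0011 -0.0076 -0.0128] q [-53.1  20.4 108.6  31.   28.2 -54.6] pos [ 0.4477 -0.2968  0.1089] F [-0.3  0.6 -0.6]
```

Request:
play_rows --travel '[[0.2, -0.26, -0.7], [0.2, -0.26, -0.7], [0.2, -0.26, -0.7], [0, 0, 0], [0, 0, 0]]' --rotation '[[0, -0.004, -0.006], [0, -0.004, -0.006], [0, 0, 0], [0, 0, 0], [0, 0, 0]]' --claw '[4, 4, 4, 4, 4]'

```text
time_s: 24.82
position: [0.4554, -0.3049, 0.0866]
tool_rot: [[0.458, 0.792, -0.404], [-0.204, -0.348, -0.915], [-0.865, 0.502, 0.002]]
ft_force: [-0.3, -0.9, -0.5]
grip_width: 0.0398
```

```bash
python3 tst.py .4811 -.3167 .0352 -.418 .06;python3 tst.py .4811 -.3167 .0352 -.418 .025
```

```text
target [ 0.4537 -0.3045  0.0872] d cm [-0.18  0.04  0.06] rotvec [ 0.0028  0.001  -0.0026] q [-53.   23.6 108.8  35.4  24.8 -58.7] pos [ 0.4554 -0.3049  0.0866] F [-0.3 -0.9 -0.5]
target [ 0.4697 -0.3116  0.0569] d cm [ 1.42 -0.67 -2.98] rotvec [ 0.0028  0.001  -0.0026] q [-53.   23.6 108.8  35.4  24.8 -58.7] pos [ 0.4554 -0.3049  0.0866] F [-0.3 -0.9 -0.5]
```

Request:
play_rows --travel '[[0.2, -0.15, -0.6], [0.3, -0.15, -0.6], [0.3, -0.13, -0.6], [0, 0, 0], [0, 0, 0]]' --rotation '[[0.003, 0.001, -0.003], [0, 0, 0], [0, 0, 0], [0, 0, 0], [0, 0, 0]]' --claw '[4, 4, 4, 4, 4]'

```text
time_s: 25.23
position: [0.4643, -0.3101, 0.0673]
tool_rot: [[0.457, 0.791, -0.407], [-0.204, -0.352, -0.913], [-0.866, 0.501, 0.0]]
ft_force: [-0.3, -0.5, -0.5]
grip_width: 0.04
```

```bash
python3 tst.py .4811 -.3167 .0352 -.418 .025; python3 snap.py w14
```

```text
target [ 0.4697 -0.3116  0.0569] d cm [ 0.54 -0.15 -1.05] rotvec [0.0006 0.0004 0.0011] q [-52.4  26.5 108.4  38.2  22.6 -61. ] pos [ 0.4643 -0.3101  0.0673] F [-0.3 -0.5 -0.5]
25.2333 [ 0.4643 -0.3101  0.0673] 1.04 0.04004398729625201
[[0.457, 0.791, -0.407], [-0.204, -0.352, -0.913], [-0.866, 0.501, 0.0]] [-0.3 -0.5 -0.5] [-52.4  26.5 108.4  38.2  22.6 -61. ]
```

View pics/w14.png

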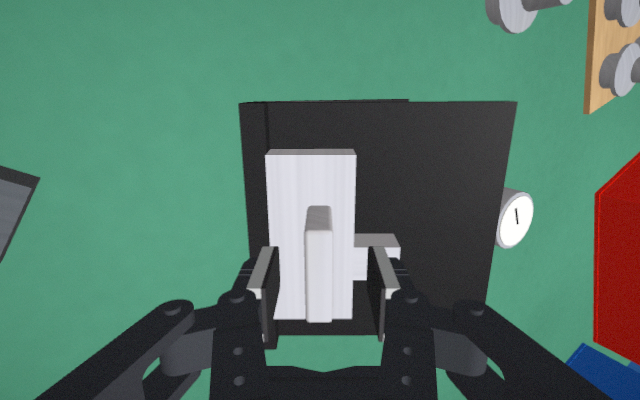

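Request:
play_rows --travel '[[0.27, -0.08, -0.5], [0.27, -0.07, -0.55], [0, 0, 0], [0, 0, 0]]' --rotation '[[0, 0, 0.001], [0, 0, 0], [0, 0, 0], [0, 0, 0]]' --claw '[4, 4, 4, 4]'

```text
time_s: 25.62
position: [0.4702, -0.3118, 0.0561]
tool_rot: [[0.458, 0.791, -0.406], [-0.204, -0.351, -0.914], [-0.865, 0.501, 0.001]]
ft_force: [0.6, 0.4, -1.0]
grip_width: 0.04
```

```bash
python3 tst.py .4811 -.3167 .0352 -.418 .025
```

```text
target [ 0.4697 -0.3116  0.0569] d cm [-0.06  0.02  0.07] rotvec [ 0.0012  0.0008 -0.    ] q [-51.9  28.1 108.1  40.1  21.3 -62.8] pos [ 0.4702 -0.3118  0.0561] F [ 0.6  0.4 -1. ]
```

Request:
play_rows --travel '[[-0.03, 0.02, 0.05], [0, 0, 0], [0, 0, 0], [0, 0, 0], [0, 0, 0], [0, 0, 0]]' --rotation '[[0, 0, 0], [0, 0, 0], [0, 0, 0], [0, 0, 0], [0, 0, 0], [0, 0, 0]]' --claw '[0.6, 0.6, 0.6, 0.6, 0.6, 0.6]'

```text
time_s: 26.12
position: [0.4694, -0.3109, 0.0564]
tool_rot: [[0.457, 0.792, -0.405], [-0.203, -0.351, -0.914], [-0.866, 0.5, -0.0]]
ft_force: [0.2, 0.2, -2.4]
grip_width: 0.0107
```

```bash
python3 tst.py .4811 -.3167 .0352 -.418 .025; python3 snap.py w15;python3 - <<'E'
from h import *; import pickle
o,ci,im=pickle.load(open('w15.pkl','rb'))
crop(im,255,135,120,70,6,'pics/w15a.png')
E
```

```text
target [ 0.4697 -0.3116  0.0569] d cm [ 0.03 -0.08  0.05] rotvec [-0.0002 -0.0003 -0.0006] q [-51.9  28.  108.2  40.   21.4 -62.7] pos [ 0.4694 -0.3109  0.0564] F [ 0.2  0.2 -2.4]
26.1167 [ 0.4694 -0.3109  0.0564] 0.11 0.010711419234046844
[[0.457, 0.792, -0.405], [-0.203, -0.351, -0.914], [-0.866, 0.5, -0.0]] [ 0.2  0.2 -2.4] [-51.9  28.  108.2  40.   21.4 -62.7]
```

View pics/w15.png

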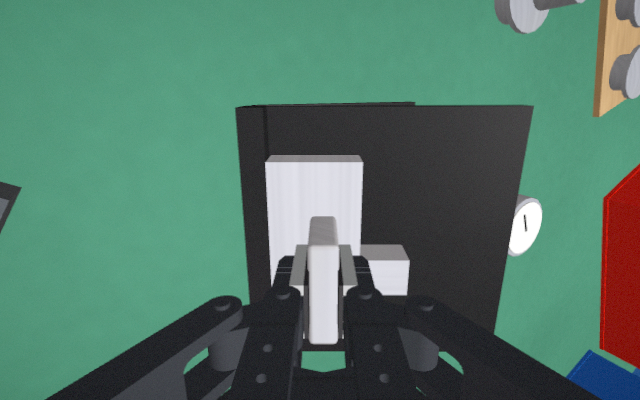

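View pics/w15a.png

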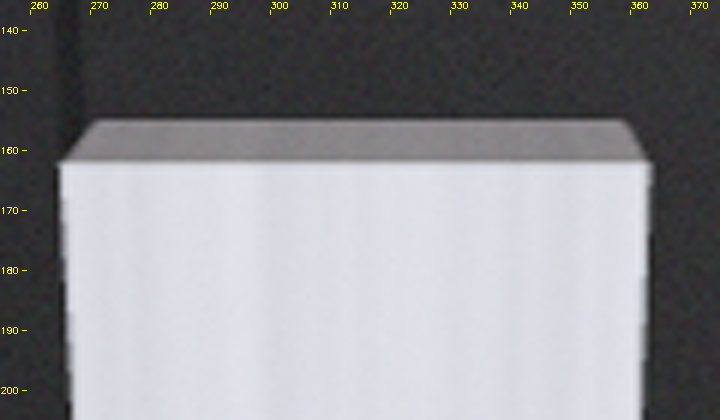

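```bash
python3 - <<'E'
from tfit import *; import pickle
o,ci,im=pickle.load(open('w15.pkl','rb')); ci=dict(ci); ci['eye']=ci['eye']+.0022*o['tool_rot'][:,0]
u=np.array([(60,162),(650,162)])/6+[255,135]-.5
n=cv2.undistortPoints(u.reshape(-1,1,2),K(ci),ci['D']).reshape(-1,2)
d=np.c_[n,[1,1]]@ci['rotation'].T@o['tool_rot']; e=(ci['eye']-o['position'])@o['tool_rot']
for h in (.005,.006,.007,.008):
    print(h,(e+d*((h-e[0])/d[:,0])[:,None]).round(4).tolist())
E
```

```text
0.005 [[0.005, -0.0242, -0.0465], [0.005, 0.0186, -0.0465]]
0.006 [[0.006, -0.0244, -0.0463], [0.006, 0.0187, -0.0463]]
0.007 [[0.007, -0.0245, -0.0461], [0.007, 0.0188, -0.0461]]
0.008 [[0.008, -0.0247, -0.0459], [0.008, 0.0189, -0.0459]]
```

Request:
play_rows --travel '[[-0.23, 0.1, 0.43], [-0.46, 0.2, 0.87], [-0.6, 0.27, 1.13], [-0.6, 0.27, 1.13], [-0.6, 0.27, 1.13], [-0.6, 0.27, 1.13], [-0.6, 0.27, 1.13], [-0.6, 0.27, 1.13], [0, 0, 0], [0, 0, 0]]' --rotation '[[0, 0, 0], [0, 0, 0], [0, 0, 0], [0, 0, 0], [0, 0, 0], [0, 0, 0], [0, 0, 0], [0, 0, 0], [0, 0, 0], [0, 0, 0]]' --claw '[0.6, 0.6, 0.6, 0.6, 0.6, 0.6, 0.6, 0.6, 0.6, 0.6]'

```text
time_s: 27.0
position: [0.4207, -0.2885, 0.1445]
tool_rot: [[0.454, 0.793, -0.406], [-0.204, -0.352, -0.914], [-0.867, 0.498, 0.002]]
ft_force: [0.1, -0.5, -2.1]
grip_width: 0.0108
```

```bash
cat > vt.py <<'E'
import sys
from h import *; from rig import env
# vertical target: x y z heading(tool z)
x,y,z,hd=map(float,sys.argv[1:5]); c,s=np.cos(hd),np.sin(hd)
tz=np.array([c,s,0]); tx=np.array([0,0,-1.]); G=np.c_[tx,np.cross(tz,tx),tz]
o=env.observe(); print('d cm',((np.array([x,y,z])-o['position'])*100).round(2),'rv',R.from_matrix(G@o['tool_rot'].T).as_rotvec().round(4),'pos',o['position'].round(4),'q',o['q'].round(1),'F',o['ft_force'].round(1),o['grip_width'].round(4),o['time_s'])
E
python3 vt.py .45 -.2 .15 -1.99; python3 snap.py w16
```

```text
27.0 [ 0.4207 -0.2885  0.1445] 2.15 0.010750002591598534
[[0.454, 0.793, -0.406], [-0.204, -0.352, -0.914], [-0.867, 0.498, 0.002]] [ 0.1 -0.5 -2.1] [-55.6  14.5 109.7  28.5  33.  -52.6]Traceback (most recent call last):
  File "vt.py", line 6, in <module>
    o=env.observe(); print('d cm',((np.array([x,y,z])-o['position'])*100).round(2),'rv',R.from_matrix(G@o['tool_rot'].T).as_rotvec().round(4),'pos',o['position'].round(4),'q',o['q'].round(1),'F',o['ft_force'].round(1),o['grip_width'].round(4),o['time_s'])
                                                                                                                                                                                                                          ^^^^^^^^^^^^^^^^^^^^^
AttributeError: 'float' object has no attribute 'round'
```

View pics/w16.png

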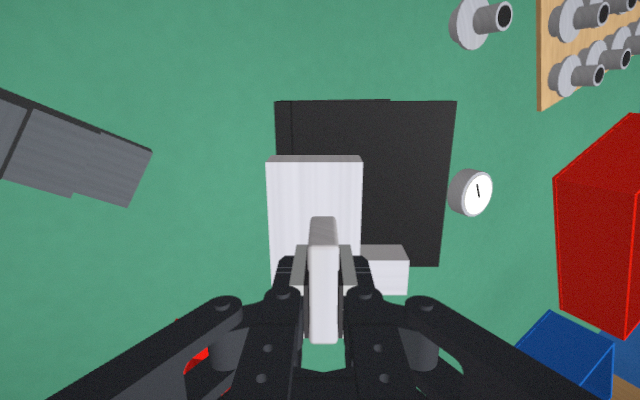

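Request:
play_rows --travel '[[0, 0.3, 0.5], [0, 0.5, 0.5], [0.2, 1, 0.3], [0.3, 1.5, 0.3], [0.3, 2, 0.2], [0.3, 2, 0.2]]' --rotation '[[0.035, 0.08, 0], [0.035, 0.08, 0], [0.035, 0.08, 0], [0.035, 0.08, 0], [0.035, 0.08, 0], [0.035, 0.08, 0]]' --claw '[0.6, 0.6, 0.6, 0.6, 0.6, 0.6]'

```text
time_s: 27.55
position: [0.4289, -0.2151, 0.1616]
tool_rot: [[-0.032, 0.91, -0.414], [0.002, -0.415, -0.91], [-0.999, -0.03, 0.011]]
ft_force: [-1.0, -0.7, -1.9]
grip_width: 0.0108
```

```bash
sed -i "s/o\['grip_width'\].round(4)/o['grip_width']/" vt.py; python3 vt.py .5372 .2313 .15 -3.513
```

```text
d cm [10.83 44.64 -1.16] rv [-0.0264 -0.0239 -1.5146] pos [ 0.4289 -0.2151  0.1616] q [-40.2  19.5  90.6  -1.1  71.4 -15.3] F [-1.  -0.7 -1.9] 0.010821848361487422 27.55
```

Request:
play_rows --travel '[[0.85, 3.2, 0], [0.85, 3.2, 0], [0.85, 3.2, 0], [0.85, 3.2, 0], [0.85, 3.2, 0], [0.85, 3.2, 0], [0.85, 3.2, 0], [0.85, 3.2, 0], [0.85, 3.2, 0], [0.85, 3.2, 0], [0.85, 3.2, 0], [0.85, 3.2, 0]]' --rotation '[[0, -0.015, -0.115], [0, -0.015, -0.115], [0, 0, -0.115], [0, 0, -0.115], [0, 0, -0.115], [0, 0, -0.115], [0, 0, -0.115], [0, 0, -0.115], [0, 0, -0.115], [0, 0, -0.115], [0, 0, -0.115], [0, 0, -0.115]]' --claw '[0.6, 0.6, 0.6, 0.6, 0.6, 0.6, 0.6, 0.6, 0.6, 0.6, 0.6, 0.6]'

```text
time_s: 28.55
position: [0.5342, 0.1735, 0.1518]
tool_rot: [[0.001, -0.251, -0.968], [0.014, -0.968, 0.251], [-1.0, -0.014, 0.002]]
ft_force: [1.4, -0.0, -1.2]
grip_width: 0.0109
```

```bash
python3 vt.py .5372 .2313 .13 -3.513
```

```text
d cm [ 0.3   5.78 -2.18] rv [-0.014   0.002  -0.1173] pos [0.5342 0.1735 0.1518] q [  5.5  26.8  80.1   0.8  73.  109.9] F [ 1.4 -0.  -1.2] 0.010886659132124336 28.55
```

Request:
play_rows --travel '[[0.1, 1.5, -0.5], [0.1, 1.5, -0.5], [0.1, 1.3, -0.5], [0, 0.8, -0.5], [0, 0, 0], [0, 0, 0], [0, 0, 0]]' --rotation '[[-0.007, 0, -0.04], [-0.007, 0, -0.04], [0, 0, -0.03], [0, 0, 0], [0, 0, 0], [0, 0, 0], [0, 0, 0]]' --claw '[0.6, 0.6, 0.6, 0.6, 0.6, 0.6, 0.6]'

```text
time_s: 29.13
position: [0.5374, 0.2347, 0.124]
tool_rot: [[-0.005, -0.357, -0.934], [0.001, -0.934, 0.357], [-1.0, 0.001, 0.004]]
ft_force: [-0.2, 0.7, -1.7]
grip_width: 0.0107
```

```bash
python3 vt.py .5372 .2313 .1 -3.513; python3 snap.py w17
```

```text
d cm [-0.02 -0.34 -2.4 ] rv [-0.0006 -0.0045 -0.0065] pos [0.5374 0.2347 0.124 ] q [1.200e+01 3.090e+01 7.770e+01 1.000e-01 7.170e+01 1.229e+02] F [-0.2  0.7 -1.7] 0.010690131197714387 29.1333
29.1333 [0.5374 0.2347 0.124 ] 0.81 0.010690131197714387
[[-0.005, -0.357, -0.934], [0.001, -0.934, 0.357], [-1.0, 0.001, 0.004]] [-0.2  0.7 -1.7] [1.200e+01 3.090e+01 7.770e+01 1.000e-01 7.170e+01 1.229e+02]
```

View pics/w17.png

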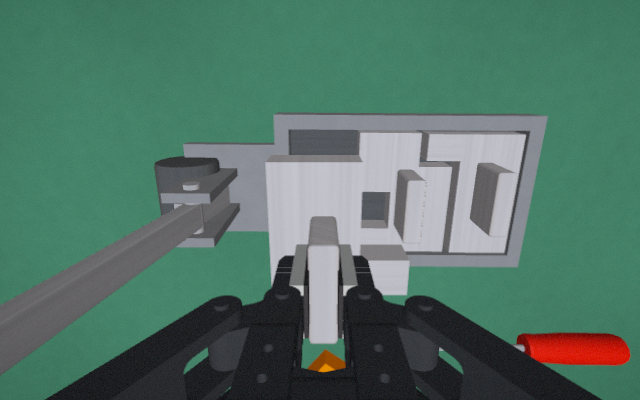

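```bash
python3 - <<'E'
from h import *; import pickle
o,ci,im=pickle.load(open('w17.pkl','rb'))
crop(im,258,105,115,75,6,'pics/w17a.png')
crop(im,350,230,70,80,6,'pics/w17c.png')
crop(im,500,105,60,175,3.4,'pics/w17b.png')
E
```

```text
(no output)
```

View pics/w17a.png

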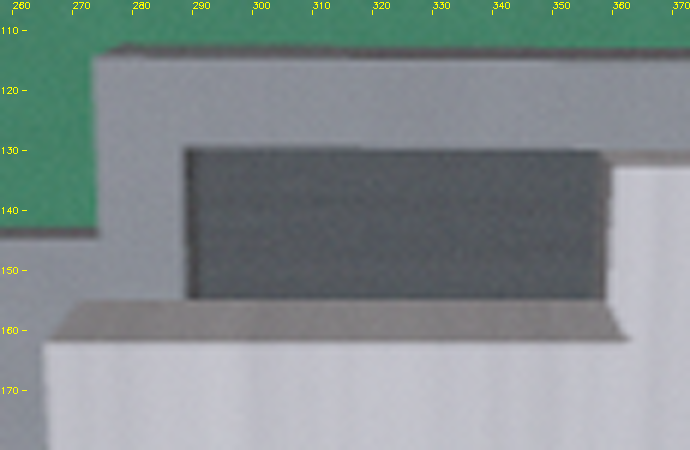

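View pics/w17c.png

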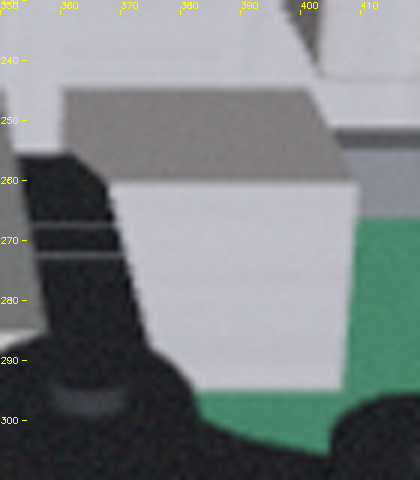

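View pics/w17b.png

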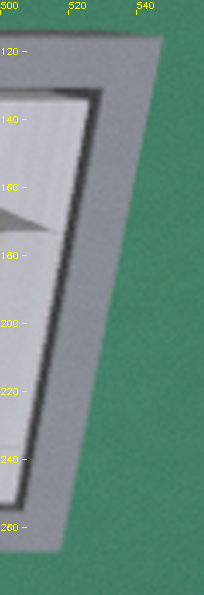

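```bash
python3 - <<'E'
from h import *; import pickle
o,ci,im=pickle.load(open('w17.pkl','rb')); ci=cor(ci)
pos=o['position']
uT=np.r_[np.array([(43,342),(629,342)])/6+[258,105],np.array([(359,183),(342,390)])/6+[350,230]]-.5
M=top(T[[7,6,4,3]],.018)
f=lambda p:(proj(ci,pose(p[0],p[1],p[2],M,p[3]))-uT).ravel()
r=least_squares(f,[pos[0],pos[1],-.3715,pos[2]-.025],x_scale=[.1,.1,1,.1]); print('T',r.x.round(4),r.fun.round(1))
for hh in (.024,.025):
    p3,rr=fit([(ci,M+[0,0,pos[2]-hh],uT)],r.x[:3]); print(hh,p3.round(4),rr.round(1).tolist())
d=r.x[:2]-pos[:2]; c,s=np.cos(-.3715),np.sin(-.3715); print('off nest x,y mm',(d@[c,s])*1e3,(d@[-s,c])*1e3)
u=np.r_[np.array([(92,57),(186,147)])/6+[258,105],np.array([(162,38),(60,552)])/3.4+[500,105]]-.5
n,rr=fit([(ci,np.r_[NO[2:3],NI[2:3],NO[1:2],NO[0:1]],u)],[.5178,.1788,-.3715]); print('nest',n.round(4),rr.round(1).tolist())
print('tool heading', np.arctan2(o['tool_rot'][1,2],o['tool_rot'][0,2])-np.pi)
print('target T', pose(*n,[[-.001,.056,0]]))
E
```

```text
T [ 0.5372  0.2348 -0.3632  0.0998] [-0.1  0.1  0.2  0.  -0.1 -0.  -0.  -0.1]
0.024 [ 0.5373  0.2348 -0.3633] [[-0.2, 0.0], [0.2, -0.0], [-0.0, 0.0], [0.0, 0.0]]
0.025 [ 0.5369  0.2348 -0.363 ] [[0.4, 0.4], [0.2, 0.3], [-0.4, -0.3], [-0.3, -0.5]]
off nest x,y mm -0.11862190705747298 0.009194700657078845
nest [ 0.5178  0.1788 -0.3719] [[0.0, 0.0], [-0.7, -0.1], [0.5, -0.0], [0.2, 0.3]]
tool heading -0.364930866970798
target T [[0.53726473 0.23130752 0.        ]]
```

Request:
play_rows --travel '[[0, -0.1, -0.8], [0, -0.1, -1.2], [0, 0, -1.4], [0, 0, -1.4], [0, 0, -1.4], [0, 0, -0.6], [0, 0, 0], [0, 0, 0]]' --rotation '[[0, -0.004, -0.004], [0, 0, -0.003], [0, 0, 0], [0, 0, 0], [0, 0, 0], [0, 0, 0], [0, 0, 0], [0, 0, 0]]' --claw '[0.6, 0.6, 0.6, 0.6, 0.6, 0.6, 0.6, 0.6]'

```text
time_s: 29.85
position: [0.539, 0.2267, 0.0539]
tool_rot: [[0.006, -0.37, -0.929], [0.001, -0.929, 0.37], [-1.0, -0.003, -0.005]]
ft_force: [-0.2, 0.1, -1.9]
grip_width: 0.0113
```

```bash
python3 vt.py .5373 .2313 .0302 -3.5133
```

```text
d cm [-0.17  0.46 -2.37] rv [-0.0009  0.006   0.0074] pos [0.539  0.2267 0.0539] q [ 11.2  35.4  82.9  -0.   61.4 123. ] F [-0.2  0.1 -1.9] 0.01129413561274962 29.85
```

Request:
play_rows --travel '[[-0.17, 0.45, 0], [0, 0, 0], [0, 0, 0]]' --rotation '[[-0.001, 0.006, 0.007], [0, 0, 0], [0, 0, 0]]' --claw '[0.6, 0.6, 0.6]'

```text
time_s: 30.1
position: [0.5381, 0.2313, 0.0557]
tool_rot: [[0.002, -0.363, -0.932], [0.0, -0.932, 0.363], [-1.0, -0.001, -0.002]]
ft_force: [0.4, -0.0, -1.9]
grip_width: 0.0108
```

```bash
python3 vt.py .5373 .2313 .0302 -3.5133
```

```text
d cm [-0.08 -0.   -2.55] rv [-0.0004  0.0025  0.0002] pos [0.5381 0.2313 0.0557] q [ 11.7  35.4  82.4  -0.   62.  123. ] F [ 0.4 -0.  -1.9] 0.01076932604837006 30.1
```

Request:
play_rows --travel '[[-0.08, 0, -0.4], [0, 0, -0.4], [0, 0, -0.5], [0, 0, 0], [0, 0, 0]]' --rotation '[[0, 0.002, 0], [0, 0, 0], [0, 0, 0], [0, 0, 0], [0, 0, 0]]' --claw '[0.6, 0.6, 0.6, 0.6, 0.6]'

```text
time_s: 30.52
position: [0.5377, 0.2318, 0.0426]
tool_rot: [[0.003, -0.363, -0.932], [0.001, -0.932, 0.363], [-1.0, -0.002, -0.002]]
ft_force: [0.7, -0.8, -1.7]
grip_width: 0.011
```

```bash
python3 vt.py .5373 .2313 .0302 -3.5133
```

```text
d cm [-0.04 -0.05 -1.24] rv [-0.0009  0.0028 -0.0004] pos [0.5377 0.2318 0.0426] q [ 11.7  36.4  83.2   0.   60.3 123. ] F [ 0.7 -0.8 -1.7] 0.01104435011709144 30.5167
```

Request:
play_rows --travel '[[-0.04, -0.05, -0.4], [0, 0, -0.5], [0, 0, -0.35], [0, 0, 0], [0, 0, 0]]' --rotation '[[-0.001, 0.003, 0], [0, 0, 0], [0, 0, 0], [0, 0, 0], [0, 0, 0]]' --claw '[0.6, 0.6, 0.6, 0.6, 0.6]'

```text
time_s: 30.93
position: [0.5377, 0.2313, 0.0303]
tool_rot: [[0.001, -0.363, -0.932], [0.0, -0.932, 0.363], [-1.0, -0.001, -0.001]]
ft_force: [-0.6, -0.6, 1.5]
grip_width: 0.0108
```

```bash
python3 vt.py .5373 .2313 .0302 -3.5133
```

```text
d cm [-0.04 -0.   -0.01] rv [-0.0002  0.0013 -0.0004] pos [0.5377 0.2313 0.0303] q [ 11.7  37.3  83.7  -0.   58.9 123. ] F [-0.6 -0.6  1.5] 0.010845113945603037 30.9333
```

Seated on the floor; release and rise, drifting away from the keeper arm.

Request:
play_rows --travel '[[0, 0, 0], [0, 0, 0], [0, 0, 0], [0, 0, 0.5], [0, 0, 1.5], [0, 0, 3], [0, 0, 3], [0, -0.5, 3], [0, -1, 3], [0, -0.5, 2], [0, 0, 0], [0, 0, 0]]' --rotation '[[0, 0, 0], [0, 0, 0], [0, 0, 0], [0, 0, 0], [0, 0, 0], [0, 0, 0], [0, 0, 0], [0, 0, 0], [0, 0, 0], [0, 0, 0], [0, 0, 0], [0, 0, 0]]' --claw '[3, 3, 3, 3, 3, 3, 3, 3, 3, 3, 3, 3]'

```text
time_s: 31.93
position: [0.5362, 0.2103, 0.1993]
tool_rot: [[0.002, -0.363, -0.932], [-0.0, -0.932, 0.363], [-1.0, -0.001, -0.002]]
ft_force: [0.2, -0.5, -0.6]
grip_width: 0.0297
```

```bash
python3 snap.py w18; python3 - <<'E'
from rig import env; from h import *
s=env.get_image('scene'); crop(s,340,150,140,110,5,'pics/s18.png'); cv2.imwrite('pics/scene18.png',s[:,:,::-1])
E
```

```text
31.9333 [0.5362 0.2103 0.1993] 1.86 0.029707965747887113
[[0.002, -0.363, -0.932], [-0.0, -0.932, 0.363], [-1.0, -0.001, -0.002]] [ 0.2 -0.5 -0.6] [  9.7  25.7  73.4  -0.   80.8 120.9]
```

View pics/w18.png

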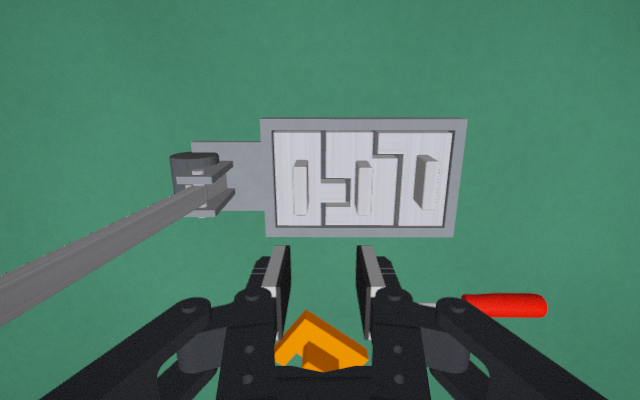

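View pics/scene18.png

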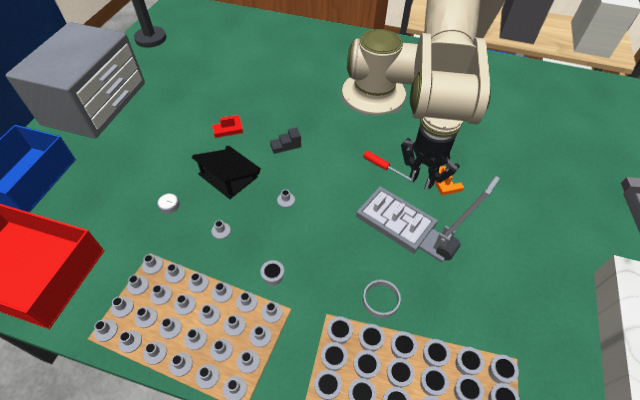

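View pics/s18.png

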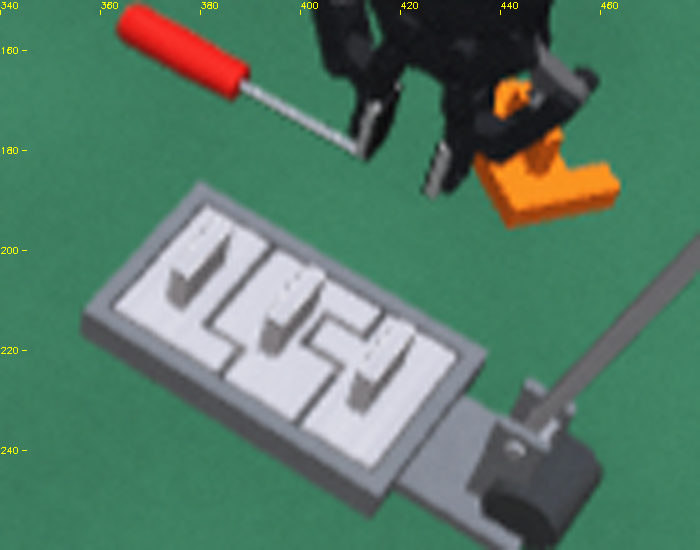

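All three blocks are flush and interlocked, the keeper is open, the gripper is clear, and the bystanders haven't moved.

```bash
python3 - <<'E'
from rig import env
print(env.close_job())
E
```

```text
the job is handed in; nothing more can be done
None
```

The keeper arm stands open by itself and all three blocks are fitted in the nest. The job was handed in at about 32 s of the 72 s allowed. It reports no verdict, so what follows rests on my own checks.

**What I did:** I gripped the cross rod and swung the keeper arm to about 1.66 rad. After I let go, the pictures show it resting open. I then placed `block_l`, `block_s` and `block_t` in that order, taking `block_t` square off the slope. Each was lowered until the force reading showed it on the nest floor, then released.

**Last checks:**
- **Fit:** the final wrist and scene pictures show all three blocks interlocked and flush, with the gripper clear at 0.20 m height. At release, each tool position was within about 0.6 mm of the position worked out for its seat.
- **Bystanders:** none shows any visible movement in the scene pictures; I did not measure them individually.

**What disagreed or ran close:**
- **Wrist camera:** its calibration read about 2.2 mm off in height. I corrected for this, and the fits then agreed to within about 0.7 pixel.
- **`block_t`:** it measured about 1 mm off-centre in the grip on the slope, but centred when I measured it again over the nest.
- **Last joint:** it came within about 0.2 degrees of its range limit (-165.1 against -165.26) on the way to `block_s`, without my seeing it go past.

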